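# Centre-punch the marked hole on a sloping console panel

### The arm

A 6-joint arm with a two-finger parallel gripper is mounted at the origin on the work surface. World frame = base frame: x ahead of the robot, y to its left, z up, the work surface at z = 0. Lengths are in m, angles in degrees, forces in N, time in s.
With the tool pointing down it reaches from about 0.275 to 0.85 m from the base axis. Payload 19 kg.
Tool frame: the origin (TCP) lies at the very end of the fingers, on their centre line; the grasp point (between the pads) lies 19 mm behind it; y points along the fingers, z is the direction in which the jaws open and shut, and the axes are right-handed (so a half turn about y gives the same grasp; the last joint's range is limited). The gripper opens to 85 mm and grips with 20 to 120 N. Pads are 22 mm wide; open, the fingers measure 114 mm over their backs; the gripper's body (76 mm by 85 mm) begins 54 mm behind the grasp point. The pads swing forward as they close: fully open they stand 13 mm farther back than shut.
Start: joints at [-83.595, 8.623, 82.357, -0, 89.026, -7.678], TCP at [0.14, -0.558, 0.231] pointing down, gripper open.
Joint ranges: [-160.23, 160.23], [-39.13, 120.54], [6.94, 153.29], [-79.49, 259.48], [9.18, 160.14], [-161.06, 161.06]. Speed limits (degrees/s): [108.29, 108.29, 127.2, 172.46, 172.46, 172.46].

### API

Orientations are given as a 3x3 rotation matrix whose columns are the frame's x, y, z axes.
In Python, from workcell import manip, viewer gives the robot as it stands.
- The arm moves only by the shell command python3 -m creep 'ROWS' [FORCE]. ROWS is JSON, a list that holds one entry, the list of rows, each a list of 5 numbers: the opening, from -1 (shut) to 1 (fully open), then the shift along the tool's x, y, z in cm, then the turn about the tool's y in degrees. A call has 1 to 12 rows; each row is the pose to reach, as a shift and turn from the pose commanded when the call began, along the tool's axes at that moment; what a row does not reach only later rows make up. A row lasts 1/12 s, in which the tool goes at most 41.7 mm and 7.16 degrees, less where a joint would pass 70% of its speed; a pose out of reach is approached as far as the arm can. A call with a gripper value outside its range is refused whole. The fingers move at their own pace and stop on an object; FORCE is the grip in N (left out, the last holds). Time passes only in rows, so rows that repeat a pose let the fingers close. It gives the time, the measured TCP pose, the force and the opening at its end, in the units of the state.
- manip.read_state(): the state, without advancing time (a new reading comes with each control period).
- viewer.capture(name): name is "side" or "top" or "wrist"; returns a dict with "img" (480x640x3 uint8, red, green, blue), "fovy" (degrees; the focal length in pixels is half the picture's height over the tangent of half this angle, whatever the lens; pixels are square), "cx", "cy" (the principal point, pixels), "pose" (4x4, takes a point from camera to world coordinates). Camera axes: x right, y up, looking along -z (the intrinsics and any distortion apply to the point x, -y, -z); pixel columns grow to the right and rows downward; lengths in m; the calibration is good to about 2 mm. A picture is of the moment at which its call begins. There is no depth.
- manip.finish_job(): hands the job in, once; it reports no verdict.
The state is a dict: "clock": time; "joint_positions": joint angles; "joint_vel": joint speeds; "joint_torque": joint torques, N m; "tool_pos": TCP position; "eef_rot": TCP orientation; "ft_force": force on the tool from outside, world axes, zero at the start; "torque": the same for the moment, N m; "opening": finger opening in m.
Only numpy, scipy, OpenCV 4.12 (cv2) and the standard library are available. Lean on these libraries where they do the work, as an engineer would, in place of code of your own. Each camera call takes 0.05 s, during which the arm holds its last target.

### The job

The next hole in the sloping front panel has to be dot-punched before drilling: take the spring centre punch from the wooden tool block, set its point on the pencilled cross on the masking tape and press steadily, square to the slanting panel and without ramming, until the point has gone well in. Lift it straight off without dragging the point, and let the punch touch the case nowhere but at the cross. Then stand it back, point down, in its empty hole in the block, leaving everything else where it is.

Things in the scene. Friction and masses are not known exactly. Their poses are not given: they have to be found in the camera images.
- punch: spring centre punch, bare steel, knurled round body 13 mm thick, dark domed cap, 126 mm long, about 0.1 kg. Origin at the end of its point (when fully out), z along its axis to the cap: slim point 0-16 mm, tapered nose to 34, straight body to 112 (grip there), cap 13.6 mm wide to 126. Starts point down in a hole of the block, leaning up to a few degrees, z above 50 mm out of the hole
- point (a joint): how far the sprung point is pushed into the punch, from 0 fully out to 0.010 m at its stop. The spring starts to give at about 4.5 N and takes 0.9 N more per mm (10 N at 6 mm, 13.5 N at the stop). The dot is struck once the point is in 6 mm or more for a moment (0.2 s)
- tip (a point): the end of the punch's point, moving with the sprung point; z along the punch towards its cap.
- cross (a point): crossing of two pencil lines (30 mm or more long) on a 42 x 36 mm piece of cream masking tape on the sloping panel: where the dot belongs, on the panel's surface. z is the panel's outward normal (28 degrees from vertical, leaning to the front of the case), y runs level along the panel, x up the slope
- case: console case, firm on the table, 268 mm wide (y), 190 deep (x), grey with wooden cheeks; bare aluminium panel rising at 28 degrees from 30 mm height at the front (-x) to 110 at the rear (cheeks 116). Origin at the centre of its underside. On the panel in a row, 67 mm high, 60-85 mm apart, in any order: the taped cross, a toggle switch 23 mm proud, a black knob 17 mm proud
- block: wooden tool block, firm on the table, 50 x 190 x 60 mm (x, y, z), origin at the centre of its underside; three equal vertical holes 15.5 mm wide and 50 mm deep (floor 10 mm above the table), 60 mm apart along its y axis, holding the punch, a screwdriver and a scriber in any order
- block_hole0 (a point): centre of the mouth of the block's first hole (block y = -60 mm), 60 mm above the table
- block_hole1 (a point): centre of the mouth of the block's middle hole, 60 mm above the table
- block_hole2 (a point): centre of the mouth of the block's third hole (block y = +60 mm), 60 mm above the table
- screwdriver: bystander: screwdriver in the block, black handle 23 mm in diameter standing 78 mm above the block; origin at its lower end on its axis
- scriber: bystander: slender steel scriber, 9 mm in diameter with a pocket clip and a brass end, standing 76 mm above the block; origin at its point
- tape_roll: bystander: roll of masking tape lying flat, 90 mm in diameter, 25 mm high; origin at the centre of its underside
- square: bystander: engineer's square lying flat, stock 100 x 20 x 16 mm, blade 150 mm; origin under the middle of its stock
- drink_can: bystander: aluminium drinks can, 66 mm in diameter, 118 mm high; origin at the centre of its underside
- capacitor: bystander: large black can capacitor standing upright, 50 mm in diameter, 85 mm high plus terminals; origin at the centre of its underside
- parts_dish: bystander: small white bowl, 90 mm in diameter, 30 mm high; origin at the centre of its underside
- pencil: bystander: pencil lying flat, about 180 mm long, 7 mm thick; origin under its middle
Not all that is in view belongs to the job. Several things have the shape of the block; the one meant has the colours described above.

How it is judged:
By the outcome, as a careful person would: the job done as asked, in the order asked, and still so for the second after the job is handed in, with the robot touching nothing.
It also fails if it takes over 66 s, if anything falls off the work surface, if the arm or the gripper's body presses on something with over 40 N, if the wrist force passes 120 N, or if a joint passes its speed limit or range.

## Working session

There is one attempt and no reset: what is moved stays moved. The work goes in short steps, Python scripts to look and compute and a shell command to move; the robot and the scene stay as the last step left them, time stands still between calls to the robot, and variables do not carry over. Pictures are saved under pics/ and viewed, and the job is handed in when it is done.

```bash
ls; mkdir -p pics; python3 - <<'E'
from workcell import manip, viewer
import cv2,numpy as np
s=manip.read_state()
for k,v in s.items(): print(k,np.round(v,4).tolist())
for n in("side","top","wrist"):
    c=viewer.capture(n); cv2.imwrite(f"pics/{n}0.png",c["img"][:,:,::-1]); print(n,c["fovy"],c["cx"],c["cy"],[k for k in c],np.round(c["pose"],4).tolist(),[ (k,c[k]) for k in c if k not in("img","pose","fovy","cx","cy")])
E
```

```text
pics
clock 0.0
joint_positions [-83.5955, 8.6507, 82.3917, -0.0002, 89.0264, -7.6785]
joint_vel [-0.0051, 0.0645, 0.1471, 0.0451, 0.0423, 0.0986]
joint_torque [0.0027, -71.3051, -57.0875, 0.0003, 0.0089, -0.0]
tool_pos [0.1399, -0.5575, 0.2307]
eef_rot [[-0.9699, -0.0001, 0.2433], [-0.2433, 0.0012, -0.9699], [-0.0002, -1.0, -0.0012]]
ft_force [0.4583, -0.2818, 0.3102]
torque [-0.013, -0.0115, -0.0141]
opening 0.0857
side 53.841268476138275 317.82737667391734 242.35065323511245 ['img', 'fovy', 'cx', 'cy', 'pose'] [[0.976, 0.1212, -0.181, 0.2968], [-0.2178, 0.553, -0.8042, -0.8658], [0.0026, 0.8243, 0.5661, 0.6931], [0.0, 0.0, 0.0, 1.0]] []
top 57.721184026635015 314.1212674654908 243.23699831664942 ['img', 'fovy', 'cx', 'cy', 'pose'] [[0.0054, 0.9988, -0.0477, 0.4431], [-0.9999, 0.0047, -0.016, 0.0132], [-0.0157, 0.0478, 0.9987, 1.0505], [0.0, 0.0, 0.0, 1.0]] []
wrist 61.98503120703992 312.75300035313586 239.3548230056974 ['img', 'fovy', 'cx', 'cy', 'pose'] [[0.243, 0.9324, 0.2677, 0.2065], [-0.97, 0.2339, 0.0659, -0.5403], [-0.0011, -0.2757, 0.9613, 0.3726], [0.0, 0.0, 0.0, 1.0]] []
```

View pics/side0.png

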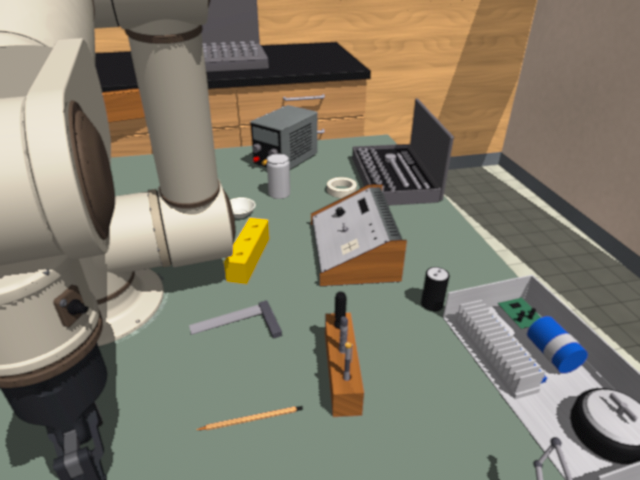

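View pics/top0.png

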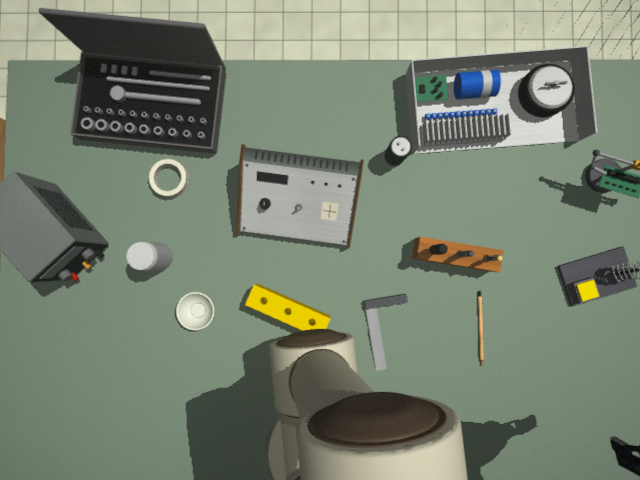

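View pics/wrist0.png

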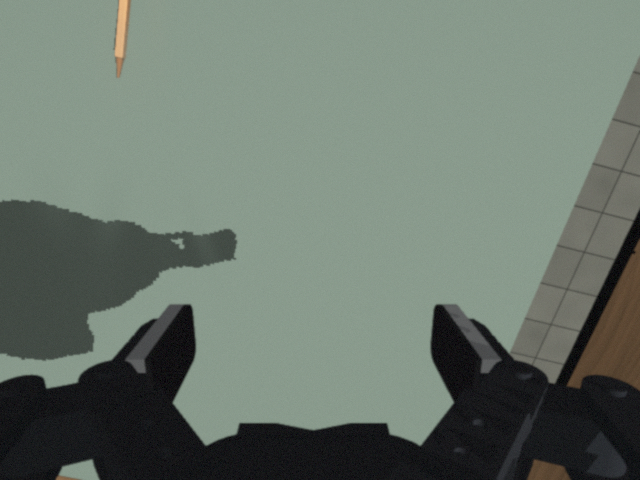

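```bash
cat > h.py <<'E'
from workcell import manip, viewer
import cv2,numpy as np
def cap(n,save=None):
    c=viewer.capture(n); c["f"]=240/np.tan(np.radians(c["fovy"]/2)); c["pose"]=np.array(c["pose"])
    if save: cv2.imwrite(f"pics/{save}.png",c["img"][:,:,::-1])
    return c
def proj(c,p):
    R,t=c["pose"][:3,:3],c["pose"][:3,3]; q=R.T@(np.array(p)-t)
    return np.array([c["cx"]+c["f"]*q[0]/-q[2], c["cy"]-c["f"]*q[1]/-q[2]])
def ray(c,u,v):
    R,t=c["pose"][:3,:3],c["pose"][:3,3]
    d=R@np.array([(u-c["cx"])/c["f"],-(v-c["cy"])/c["f"],-1]); return t,d/np.linalg.norm(d)
def onz(c,u,v,z):
    t,d=ray(c,u,v); return t+d*(z-t[2])/d[2]
def tri(obs):
    A=np.zeros((3,3));b=np.zeros(3)
    for c,u,v in obs:
        t,d=ray(c,u,v); M=np.eye(3)-np.outer(d,d); A+=M;b+=M@t
    p=np.linalg.solve(A,b); return p,[np.round(proj(c,p)-[u,v],2).tolist() for c,u,v in obs]
def crop(c,x0,y0,w,h,s,name):
    cv2.imwrite(f"pics/{name}.png",cv2.resize(c["img"][y0:y0+h,x0:x0+w,::-1],None,fx=s,fy=s,interpolation=cv2.INTER_CUBIC))
E
python3 - <<'E'
from h import *
c=cap("top"); crop(c,400,220,120,70,6,"t_block"); crop(c,230,140,140,110,5,"t_case")
c=cap("side"); crop(c,310,280,70,140,4,"s_block"); crop(c,300,180,120,110,5,"s_case")
a=cv2.imread("pics/t_block.png");b=cv2.imread("pics/s_block.png")
E
```

```text
(no output)
```

View pics/t_block.png

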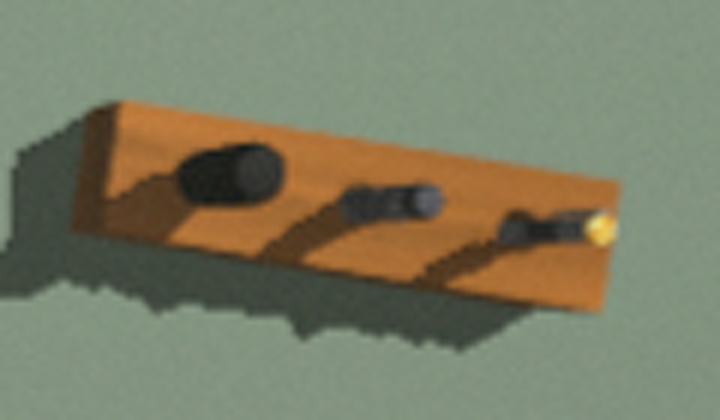

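View pics/t_case.png

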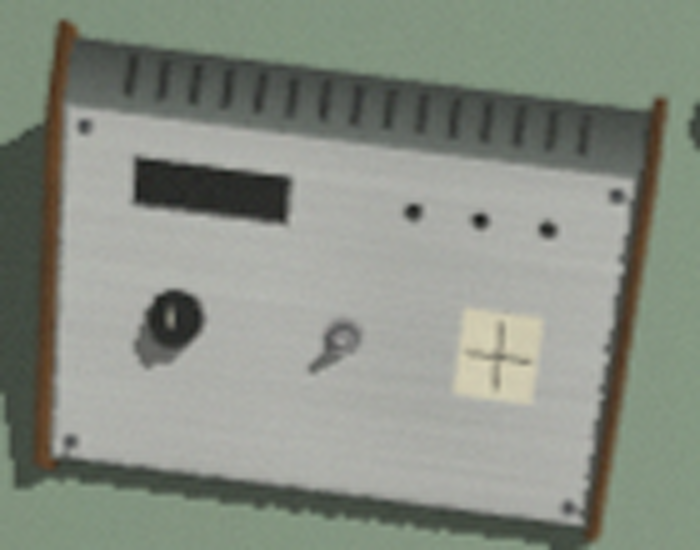

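View pics/s_block.png

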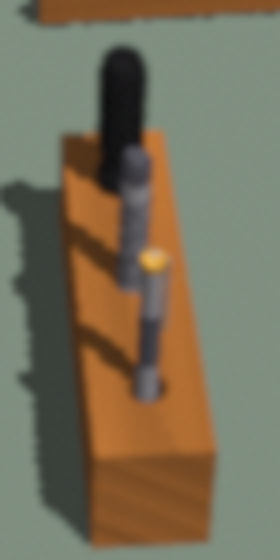

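View pics/s_case.png

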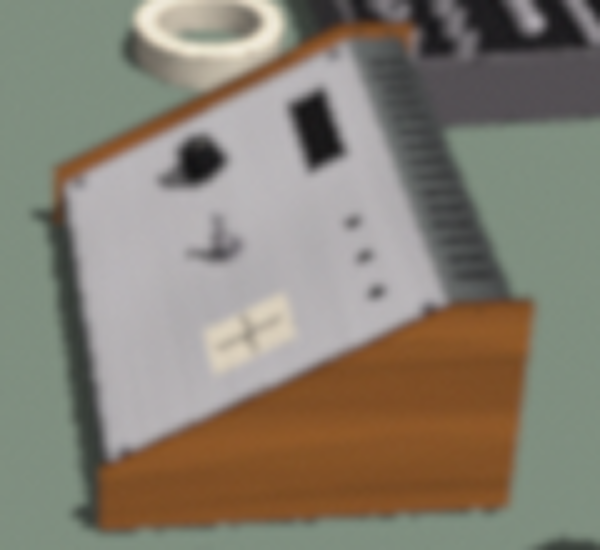

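```bash
python3 - <<'E'
from h import *
t=cap("top");s=cap("side")
P=lambda x,y,o,k:(x/k+o[0]-.0,y/k+o[1])
print("f",t["f"],s["f"])
B=(400,220)
cs=[onz(t,*P(x,y,B,6),.06) for x,y in((120,100),(620,182),(603,312))]
print(np.round(cs,4), "sizes",np.linalg.norm(cs[0]-cs[1]),np.linalg.norm(cs[1]-cs[2]))
print("yaw dir",np.round((cs[1]-cs[0])/np.linalg.norm(cs[1]-cs[0]),4)," centre/hole1",(cs[0]+cs[2])/2)
print("cross",tri([(t,*P(498,356,(230,140),5)),(s,*P(250,330,(300,180),5))]), onz(t,*P(498,356,(230,140),5),.067))
print("cap",tri([(t,*P(427,201,B,6)),(s,*P(135,158,(310,280),4))]))
C=(230,140)
# cheeks at front 30ish: panel corner front edges ; level lines
a=onz(t,*P(48,458,C,5),.03);b=onz(t,*P(590,527,C,5),.03); print("front",a,b,np.linalg.norm(a-b),(b-a)/np.linalg.norm(b-a))
a=onz(t,*P(72,105,C,5),.11);b=onz(t,*P(640,178,C,5),.11); print("rear",a,b,np.linalg.norm(a-b),(b-a)/np.linalg.norm(b-a))
E
```

```text
f 435.46689010601534 472.64389669826767
[[ 0.5064 -0.2113  0.06  ]
 [ 0.4763 -0.3987  0.06  ]
 [ 0.4274 -0.3916  0.06  ]] sizes 0.18985923400205842 0.04942312643885371
yaw dir [-0.1586 -0.9873  0.    ]  centre/hole1 [ 0.46693162 -0.30144219  0.06      ]
cross (array([ 0.56483854, -0.00617696,  0.06661413]), [[0.18, -0.8], [-0.8, 0.08]]) [ 0.56296229 -0.00576507  0.067     ]
cap (array([ 0.46807348, -0.30227645,  0.13094653]), [[0.12, -0.53], [-0.67, 0.05]])
front [0.51845016 0.205258   0.03      ] [ 0.48712105 -0.04986897  0.03      ] 0.25704335408980067 [-0.1218826  -0.99254452  0.        ]
rear [0.66740292 0.18178022 0.11      ] [ 0.63573222 -0.06639041  0.11      ] 0.2501833249767167 [-0.12658996 -0.99195513  0.        ]
```

Candidates: middle tool, grey with dark cap, top px (471,253) = the punch. Left black handle (443,248) = screwdriver, brass end (500,258) = scriber. The yellow block (288,308) is a decoy. The sizes computed for the wooden block match (190x49 mm), and the cross height of 66.6 mm matches 67. I'll move over the punch.

```bash
python3 -m creep '[[[-0.2,-2,0,-1,2],[-0.2,-5,0,-2.2,5],[-0.2,-9,0,-4,9],[-0.2,-13,0,-5.7,14],[-0.2,-17,0,-7.5,19],[-0.2,-21,0,-9.3,23.2],[-0.2,-25,0,-11,23.2],[-0.2,-29,0,-12.8,23.2],[-0.2,-33,0,-14.6,23.2],[-0.2,-36,0,-16,23.2],[-0.2,-38,0,-16.8,23.2],[-0.2,-38,0,-16.8,23.2]]]' 20; python3 -m creep '[[[-0.2,0,0,0,0],[-0.2,0,0,0,0],[-0.2,0,0,0,0]]]'
python3 - <<'E'
from h import *
s=manip.read_state(); print(s["clock"],s["tool_pos"],np.round(s["eef_rot"],3).tolist(),s["opening"],np.round(s["joint_positions"],1))
cap("wrist","w1")
E
```

```text
clock: 1.35
tool_pos: [0.4708, -0.299, 0.2312]
eef_rot: [[-0.988, 0.001, -0.154], [0.154, 0.001, -0.988], [-0.001, -1.0, -0.001]]
ft_force: [-0.7, -0.7, 0.3]
opening: 0.034
clock: 1.6
tool_pos: [0.4669, -0.303, 0.2313]
eef_rot: [[-0.987, -0.0, -0.159], [0.159, -0.0, -0.987], [0.0, -1.0, 0.0]]
ft_force: [-0.3, 0.2, 0.4]
opening: 0.0342
1.6 [ 0.46686631 -0.30296413  0.23129569] [[-0.987, -0.0, -0.159], [0.159, -0.0, -0.987], [0.0, -1.0, 0.0]] 0.03416877077597914 [-40.9   6.4  84.8  -0.   88.8  58.3]
```

View pics/w1.png

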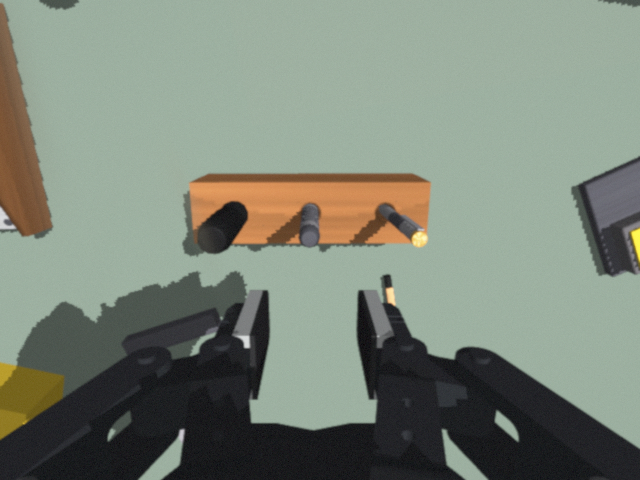

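The punch is between the fingers: its cap is at (310,237) and it enters the hole at (312,210). The black screwdriver is at left (215,235) and the brass-ended scriber at right (419,238).

```bash
python3 - <<'E'
from h import *
w=cap("wrist"); crop(w,180,160,260,110,3,"w1c")
s=manip.read_state(); R=np.array(s["eef_rot"]);T=np.array(s["tool_pos"])
for n,u,v,z in(("cap",310,237,.134),("base",312,211,.06)):
    p=onz(w,u,v,z); print(n,p,"in tool mm",1e3*R.T@(p-T))
cn=[onz(w,u,v,.06) for u,v in((191,182),(429,181),(430,243),(191,243))]
print(np.round(cn,4),np.mean(cn,0))
E
```

```text
cap [ 0.46862403 -0.3014828   0.134     ] in tool mm [-1.4739571  97.38047731 -1.87350616]
base [ 0.4692511  -0.30270023  0.06      ] in tool mm [ -2.28592256 171.38057797  -0.77752152]
[[ 0.5073 -0.2129  0.06  ]
 [ 0.4782 -0.3969  0.06  ]
 [ 0.4275 -0.3937  0.06  ]
 [ 0.4588 -0.2007  0.06  ]] [ 0.4679342  -0.30105144  0.06      ]
```

View pics/w1c.png

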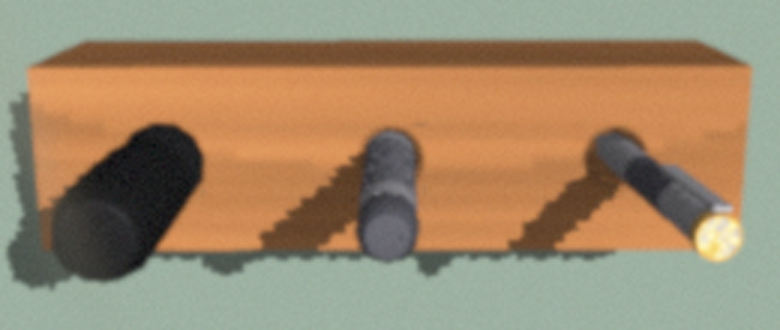

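```bash
python3 -m creep '[[[-0.2,-0.15,1,-0.15,0],[-0.2,-0.15,3,-0.15,0],[-0.2,-0.15,5.5,-0.15,0],[-0.2,-0.15,8,-0.15,0],[-0.2,-0.15,10.5,-0.15,0],[-0.2,-0.15,13,-0.15,0],[-0.2,-0.15,14.5,-0.15,0],[-0.2,-0.15,15.2,-0.15,0],[-0.2,-0.15,15.2,-0.15,0],[-0.2,-0.15,15.2,-0.15,0]]]' 20; python3 -m creep '[[[-0.9,0,0,0,0],[-0.9,0,0,0,0],[-0.9,0,0,0,0],[-0.9,0,0,0,0],[-0.9,0,0,0,0],[-0.9,0,0,0,0]]]' 20
python3 - <<'E'
from h import *
w=cap("wrist","w2"); 
E
```

```text
clock: 2.53
tool_pos: [0.4693, -0.3013, 0.0796]
eef_rot: [[-0.987, 0.0, -0.159], [0.159, 0.0, -0.987], [-0.0, -1.0, -0.0]]
ft_force: [-0.3, 0.4, -1.0]
opening: 0.0341
clock: 3.03
tool_pos: [0.4695, -0.3013, 0.0798]
eef_rot: [[-0.987, 0.001, -0.158], [0.158, -0.001, -0.987], [-0.001, -1.0, 0.001]]
ft_force: [0.1, -2.1, 4.3]
opening: 0.0123
```

View pics/w2.png

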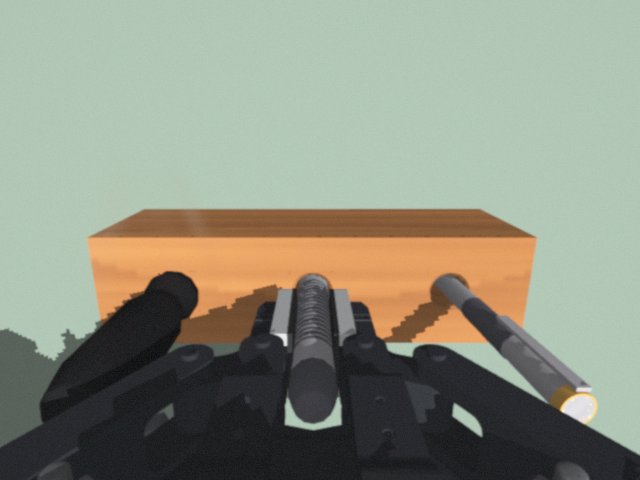

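Gripped; the opening is 12.3 mm. The tool only ever points down, so the punch has to be swivelled between the pads, which I'll do by levering its nose on the hole's rim. I'll lift it 27 mm, then draw it slowly toward the robot at low grip.

```bash
python3 -m creep '[[[-0.9,0,-0.3,0,0],[-0.9,0,-0.8,0,0],[-0.9,0,-1.5,0,0],[-0.9,0,-2.2,0,0],[-0.9,0,-2.7,0,0],[-0.9,0,-2.7,0,0],[-0.9,0.4,-2.7,0,0],[-0.9,0.8,-2.7,0,0],[-0.9,1.1,-2.7,0,0],[-0.9,1.4,-2.7,0,0],[-0.9,1.4,-2.7,0,0]]]' 20
python3 - <<'E'
from h import *
w=cap("wrist","w3"); s=cap("side"); crop(s,270,260,130,170,4,"s3")
E
```

```text
clock: 4.0
tool_pos: [0.4549, -0.2987, 0.1062]
eef_rot: [[-0.987, -0.0, -0.159], [0.159, 0.0, -0.987], [0.0, -1.0, -0.0]]
ft_force: [1.9, -0.0, 0.1]
opening: 0.012
```

View pics/s3.png

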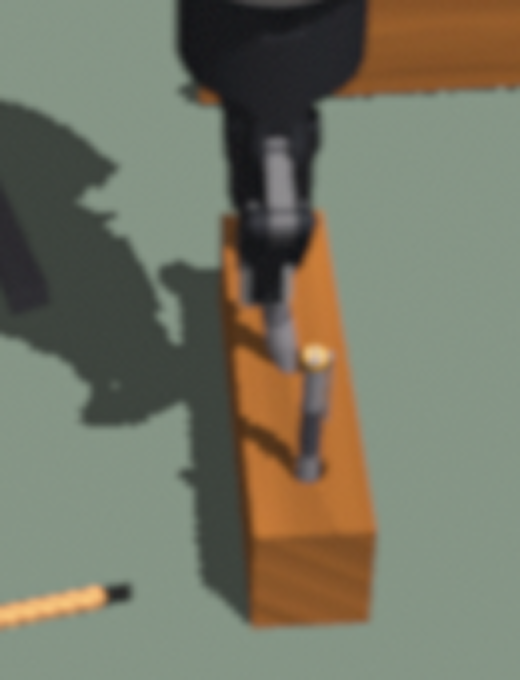

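View pics/w3.png

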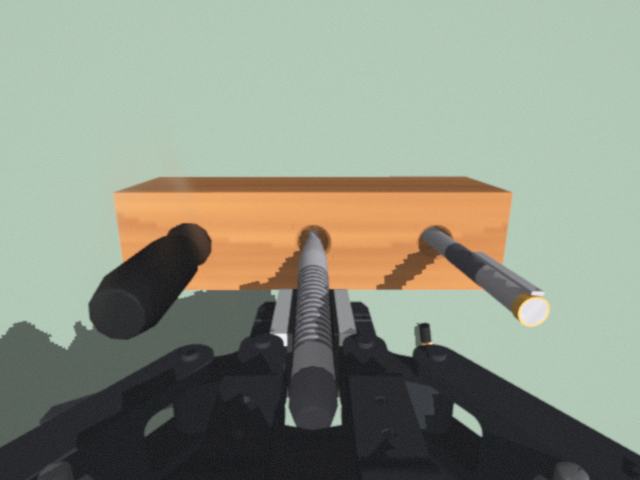

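The punch is tilting: the point is in the hole at (312,238) with the cap toward the robot, and the force is only 2 N. I'll continue.

```bash
python3 -m creep '[[[-0.9,0.4,0,0,0],[-0.9,0.8,0,0,0],[-0.9,1.2,0,0,0],[-0.9,1.6,0,0,0],[-0.9,2.0,0,0,0],[-0.9,2.4,0,0,0],[-0.9,2.6,0,0,0],[-0.9,2.6,0,0,0],[-0.9,2.6,0,0,0]]]' 20
python3 - <<'E'
from h import *
w=cap("wrist","w4"); s=cap("side"); crop(s,270,260,130,170,4,"s4")
E
```

```text
clock: 4.85
tool_pos: [0.4296, -0.2947, 0.1064]
eef_rot: [[-0.987, -0.0, -0.159], [0.159, 0.0, -0.987], [0.0, -1.0, -0.0]]
ft_force: [0.0, -0.6, 1.6]
opening: 0.0127
```

View pics/s4.png

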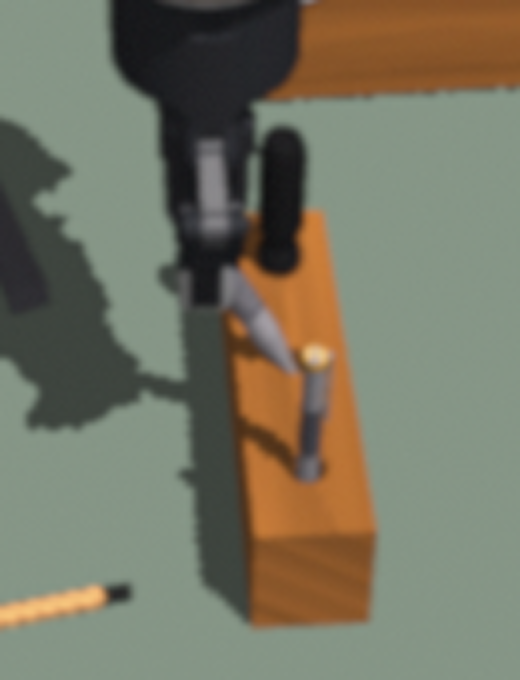

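View pics/w4.png

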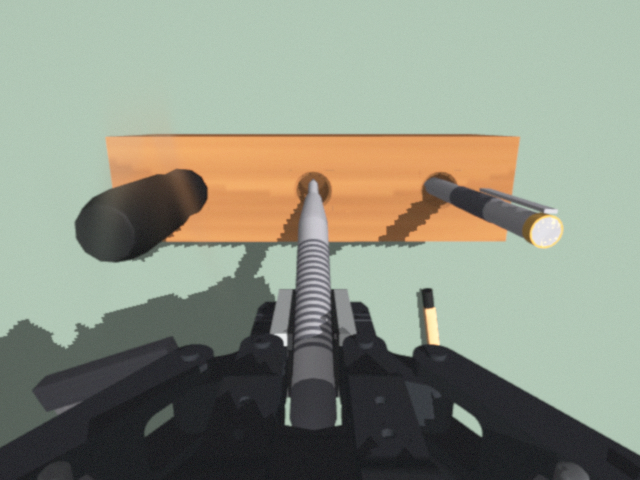

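Now about 28°. I'll tighten the grip, draw the point out along its axis, then lift.

```bash
python3 -m creep '[[[-0.9,0,0,0,0],[-0.9,0,0,0,0],[-0.9,0.2,-0.4,0,0],[-0.9,0.5,-1,0,0],[-0.9,0.9,-1.8,0,0],[-0.9,1.0,-3,0,0],[-0.9,1.0,-5.5,0,0],[-0.9,1.0,-8.5,0,0],[-0.9,1.0,-11.5,0,0],[-0.9,1,-13,0,0],[-0.9,1,-13.4,0,0]]]' 100
python3 -m creep '[[[-0.9,-0.5,0,-1,0],[-0.9,-0.9,0,-3,0],[-0.9,-1.3,0,-6,-0.5],[-0.9,-1.7,0,-9.5,-1],[-0.9,-2.1,0,-13,-2],[-0.9,-2.5,0,-16.5,-2],[-0.9,-2.9,0,-20,-2],[-0.9,-3.1,0,-23.5,-2],[-0.9,-3.2,0,-27,-2],[-0.9,-3.2,0,-29,-2],[-0.9,-3.2,0,-30.4,-2],[-0.9,-3.2,0,-30.4,-2]]]'
python3 - <<'E'
from h import *
w=cap("wrist","w5"); s=cap("side","s5"); s=cap("top","t5")
print(manip.read_state()["clock"],manip.read_state()["tool_pos"],manip.read_state()["ft_force"])
E
```

```text
clock: 5.87
tool_pos: [0.4203, -0.2937, 0.2445]
eef_rot: [[-0.987, 0.004, -0.159], [0.159, -0.004, -0.987], [-0.004, -1.0, 0.003]]
ft_force: [-0.1, 0.7, -0.8]
opening: 0.0108
clock: 6.87
tool_pos: [0.4994, 0.005, 0.2392]
eef_rot: [[-0.993, -0.002, -0.121], [0.121, 0.001, -0.993], [0.002, -1.0, -0.001]]
ft_force: [-0.6, -0.5, -0.6]
opening: 0.0108
7.0167 [0.49934414 0.00196528 0.23959701] [ 0.0040694  -0.12413041 -0.21339676]
```

View pics/s5.png

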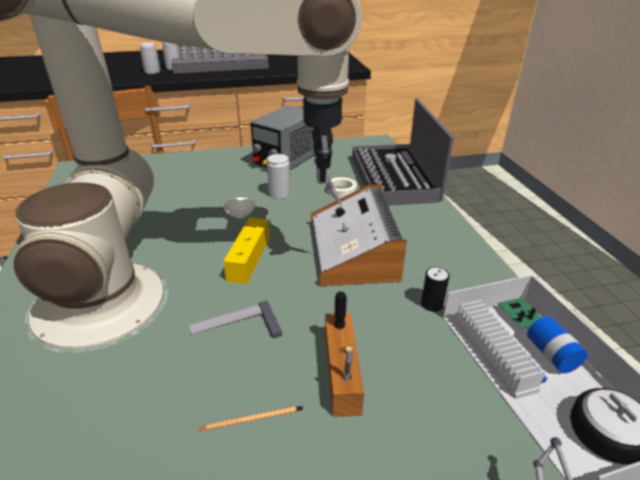

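View pics/w5.png

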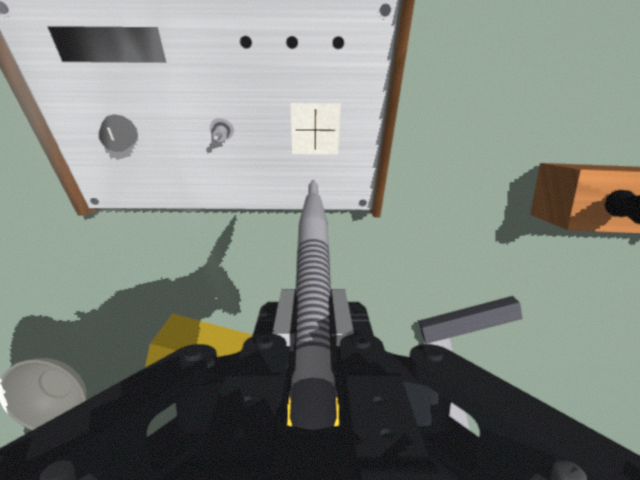

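The wrist picture shows the tip at (313,181), below the cross at (315,130), with the panel edges level, so yaw is right. Next I'll measure the tilt from crops.

```bash
python3 - <<'E'
from h import *
w=cap("wrist"); s=cap("side"); t=cap("top")
crop(s,290,140,70,60,10,"s5c"); crop(w,260,100,110,340,2.3,"w5c"); crop(t,290,170,70,60,10,"t5c")
E
```

```text
(no output)
```

View pics/s5c.png

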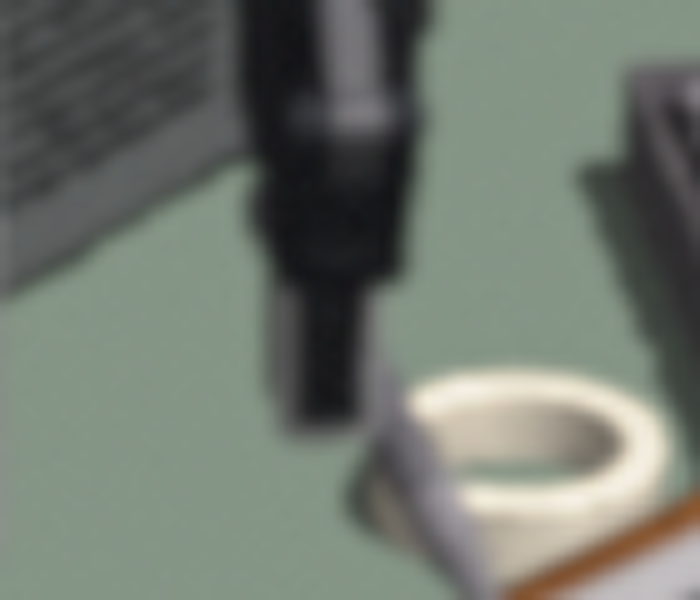

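View pics/w5c.png

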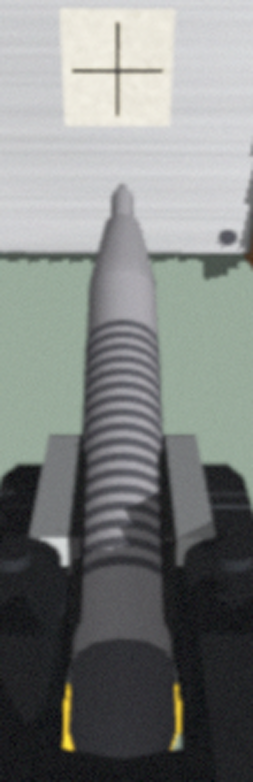

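View pics/t5c.png

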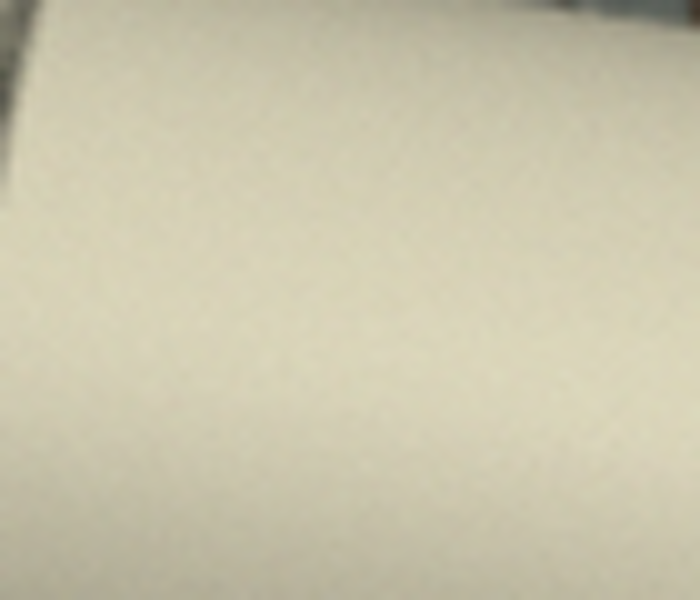

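```bash
python3 - <<'E'
from h import *
s=cap("side")
crop(s,310,165,50,60,10,"s5d")
E
```

```text
(no output)
```

View pics/s5d.png

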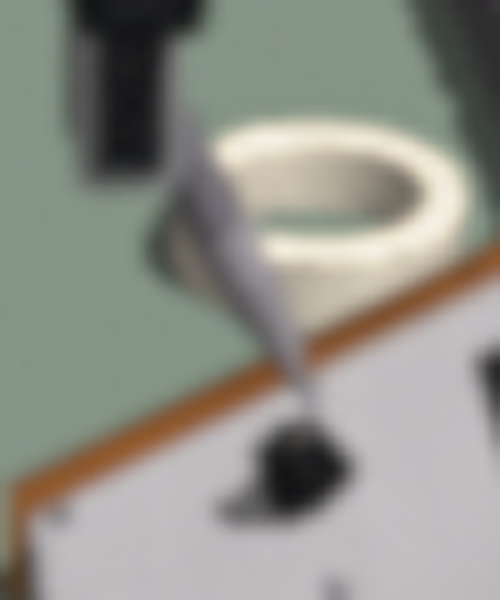

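```bash
cat > fit.py <<'E'
from h import *
from scipy.optimize import least_squares
def pm(st,x):   # x: theta(deg), sgrip, off(tool x, m), offz, tiltz(deg)
    R=np.array(st["eef_rot"]);T=np.array(st["tool_pos"])
    G=T+R@np.array([x[2],-.019,x[3]])
    a,b=np.radians(x[0]),np.radians(x[4])
    n=R@np.array([np.sin(a),-np.cos(a)*np.cos(b),np.cos(a)*np.sin(b)])
    return G-x[1]*n,n
def circ(c,tip,n,z,r):
    e1=np.cross(n,[0,1,.1]);e1/=np.linalg.norm(e1);e2=np.cross(n,e1)
    return np.array([proj(c,tip+n*z+r*(np.cos(k)*e1+np.sin(k)*e2)) for k in np.linspace(0,2*np.pi,73)])
E
python3 - <<'E'
from fit import *
st=manip.read_state(); w=cap("wrist"); s=cap("side")
W=lambda x,y:np.array([260+x/2.3,100+y/2.3]); S=lambda x,y:np.array([310+x/10,165+y/10])
def res(x,full=False):
    tip,n=pm(st,x); r=[]
    r+=list(proj(w,tip)-W(122,184))
    r+=[proj(w,tip+.016*n)[1]-W(122,215)[1]]
    c=circ(w,tip,n,.034,.0065); i,j=c[:,0].argmin(),c[:,0].argmax()
    r+=list(c[i]-W(90,284))+list(c[j]-W(156,284))
    c=circ(w,tip,n,.112,.0065); i,j=c[:,0].argmin(),c[:,0].argmax()
    r+=list((c[i]-W(77,645))*.5)+list((c[j]-W(170,645))*.5)
    r+=list((proj(s,tip)-S(317,415)))
    # axis line in side
    p=proj(s,tip+.06*n);q=S(212,200);d=proj(s,tip+.09*n)-p;d/=np.linalg.norm(d)
    r+=[np.cross(d,q-p)*1.0]
    r=np.array(r); 
    return r if full else np.r_[r,(x[2])/.003,(x[3])/.002,x[4]/2,(x[1]-.0888)/.004]
o=least_squares(res,[28,.0888,0,0,0],x_scale=[1,.001,.001,.001,1],diff_step=1e-4)
print(np.round(o.x,4)); print(np.round(res(o.x,True),1))
J=o.jac;print("sd",np.sqrt(np.diag(np.linalg.inv(J.T@J))))
tip,n=pm(st,o.x);print("tip",tip,n,"lean",np.degrees(np.arccos(n[2])))
cr=(W(118,71)); p=onz(w,*cr,.067); print("cross wrist px",cr,p)
E
```

```text
[ 2.58516e+01  9.28000e-02 -1.10000e-03  1.00000e-04  1.55000e-02]
[ 0.2 -0.7  4.1 -0.1 -2.6 -0.1 -2.2 -0.5  0.8  0.5  0.5 -1.4 -0.6  1.8]
sd [7.00942938e-01 1.61322396e-03 1.60414199e-03 3.26781123e-04
 3.43952996e-01]
tip [ 0.54083635 -0.00399337  0.17558772] [-0.43239704  0.0541997   0.90005288] lean 25.834980463826984
cross wrist px [311.30434783 130.86956522] [ 0.56333904 -0.00542193  0.067     ]<stdin>:15: DeprecationWarning: Arrays of 2-dimensional vectors are deprecated. Use arrays of 3-dimensional vectors instead. (deprecated in NumPy 2.0)
```

```bash
python3 -m creep '[[[-0.9,0.4,-1,1,0],[-0.9,0.8,-3,4,0],[-0.9,1.2,-5,8,0],[-0.9,1.6,-7,12,0],[-0.9,2,-9,16,0],[-0.9,2.5,-10,20,0],[-0.9,3,-11,24,0],[-0.9,3.4,-12,28,0],[-0.9,3.8,-12,32,0],[-0.9,4.2,-12,36,0],[-0.9,4.5,-12,40,0],[-0.9,4.7,-12,43,0]]]'
python3 -m creep '[[[-0.9,0,0,0,0],[-0.9,0,0,0,0],[-0.9,0,0,0,0],[-0.9,0,0,0,0]]]'
python3 - <<'E'
from h import *
s=cap("side","s6"); w=cap("wrist","w6")
E
```

```text
clock: 8.32
tool_pos: [0.3976, -0.4219, 0.361]
eef_rot: [[-0.992, 0.0, -0.125], [0.125, -0.001, -0.992], [-0.0, -1.0, 0.001]]
ft_force: [-0.2, -0.6, -0.5]
opening: 0.0105
clock: 8.65
tool_pos: [0.3997, -0.4182, 0.361]
eef_rot: [[-0.992, 0.001, -0.123], [0.123, -0.0, -0.992], [-0.001, -1.0, 0.0]]
ft_force: [-0.2, 0.7, -0.6]
opening: 0.0104
```

View pics/s6.png

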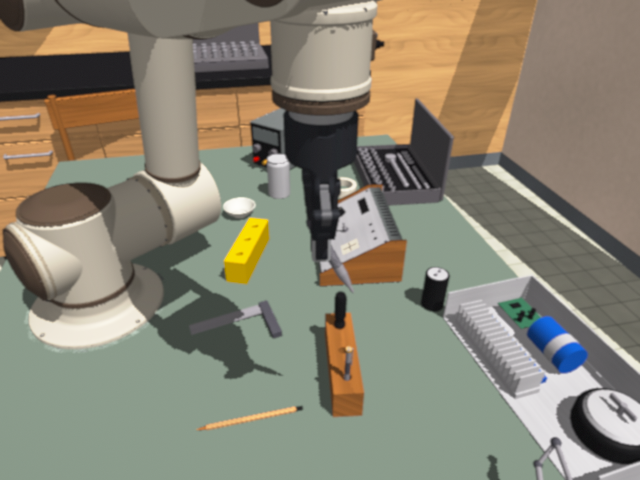

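View pics/w6.png

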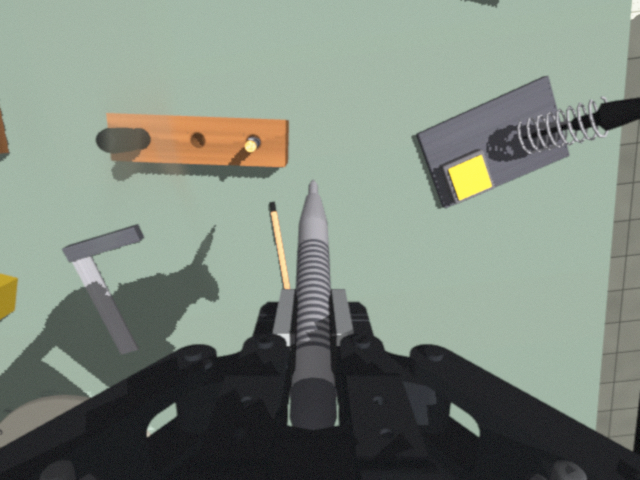

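```bash
python3 - <<'E'
from h import *
a=cv2.imread("pics/s6.png"); cv2.imwrite("pics/s6c.png",cv2.resize(a[235:300,310:370],None,fx=9,fy=9,interpolation=cv2.INTER_CUBIC))
a=cv2.imread("pics/w6.png"); cv2.imwrite("pics/w6c.png",cv2.resize(a[170:270,270:360],None,fx=6,fy=6,interpolation=cv2.INTER_CUBIC))
cv2.imwrite("pics/w6d.png",cv2.resize(a[330:440,260:370],None,fx=5,fy=5,interpolation=cv2.INTER_CUBIC))
E
```

```text
(no output)
```

View pics/s6c.png

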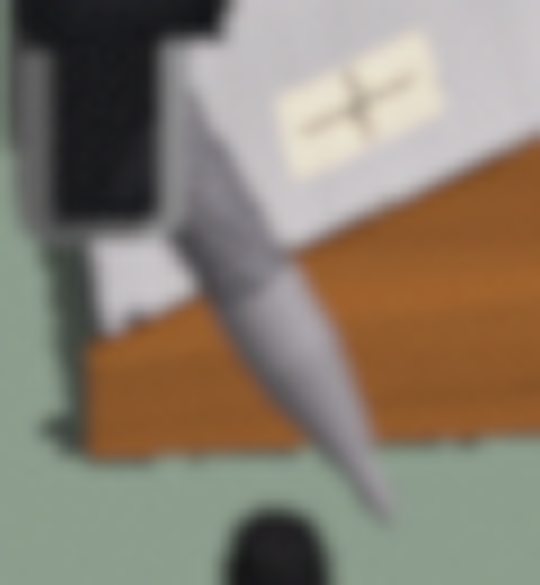

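View pics/w6c.png

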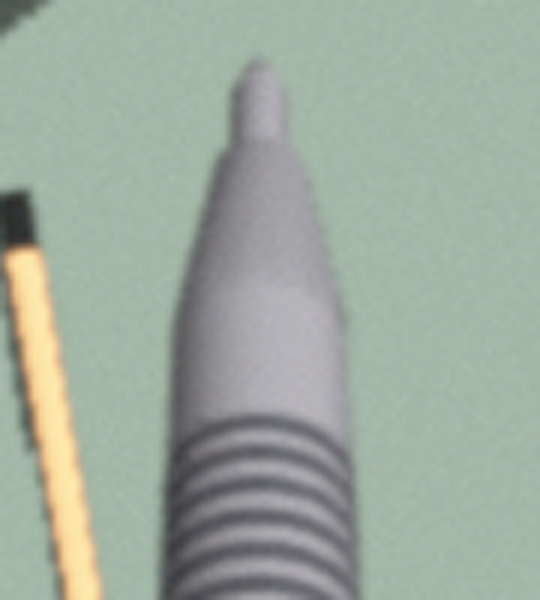

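View pics/w6d.png

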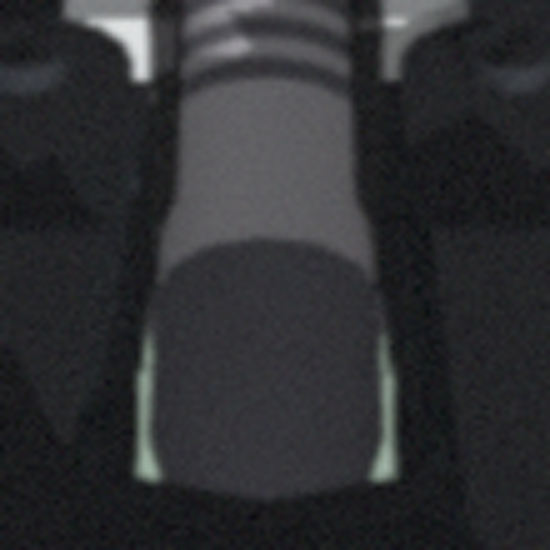

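```bash
cat > fit2.py <<'E'
from fit import *
st=manip.read_state(); w=cap("wrist"); s=cap("side")
S=lambda x,y:np.array([310+x/9,235+y/9])
X=lambda c,tip,n,z,r:(lambda q:(q[q[:,0].argmin()],q[q[:,0].argmax()]))(circ(c,tip,n,z,r))
def res(x,full=False,ws=1,ww=1):
    tip,n=pm(st,x); r=[]
    r+=list(ww*(proj(w,tip)-[313.3,179.5]))
    l,g=X(w,tip,n,.034,.0065); r+=[ww*(l[0]-300),ww*(l[1]-221.8)/2,ww*(g[0]-327.5),ww*(g[1]-221.8)/2]
    l,g=X(w,tip,n,.112,.0065); r+=[ww*(l[0]-295.2)/2,ww*(l[1]-370.5)/3,ww*(g[0]-331.6)/2,ww*(g[1]-370)/3]
    r+=list(ws*(proj(s,tip)-S(389,522)))
    for q,z in((S(217,215),.06),(S(260,288),.05)):
        p=proj(s,tip+z*n);d=proj(s,tip+.09*n)-p;d/=np.linalg.norm(d)
        v=q-p; r+=[ws*(d[0]*v[1]-d[1]*v[0])*2]
    r=np.array(r)
    return r if full else np.r_[r,(x[2])/.003,(x[3])/.001,x[4]/2,(x[1]-.0888)/.005]
for ws,ww in((1,1),(.05,1),(1,.05)):
    o=least_squares(lambda x:res(x,False,ws,ww),[28,.0888,0,0,0],x_scale=[1,.001,.001,.001,1],diff_step=1e-4)
    print(ws,ww,np.round(o.x,4)); print(np.round(res(o.x,True),1))
    J=o.jac;print("sd",np.round(np.sqrt(np.diag(np.linalg.inv(J.T@J))),4))
    tip,n=pm(st,o.x);print("tip",np.round(tip,4),np.round(n,3))
E
python3 fit2.py
```

```text
1 1 [ 2.31265e+01  9.11000e-02 -5.70000e-03  0.00000e+00 -1.16200e-01]
[ 0.3  0.1 -0.9 -1.7  0.5 -1.6 -1.8  0.8  1.8  0.7 -1.6 -0.   0.   1.1]
sd [5.388e-01 8.000e-04 7.000e-04 3.000e-04 3.248e-01]
tip [ 0.4412 -0.4234  0.2963] [-0.39   0.051  0.919]
0.05 1 [ 2.46817e+01  9.74000e-02  2.00000e-04  1.00000e-04 -1.00100e-01]
[ 0.3  0.7 -0.5 -1.1  0.1 -0.9 -1.1  0.4  1.3  0.4 -2.5  2.9  7.3  7.7]
sd [8.673e-01 2.400e-03 2.300e-03 3.000e-04 3.422e-01]
tip [ 0.4402 -0.4232  0.2915] [-0.415  0.053  0.908]
1 0.05 [ 2.55059e+01  9.17000e-02 -4.20000e-03  0.00000e+00 -5.30700e-01]
[ 1.4 -4.1 -0.2 -2.8  1.3 -3.  -1.9  2.   1.4  2.1  0.3 -0.4  0.2  0.3]
sd [1.2930e+00 2.5000e-03 1.1000e-03 1.0000e-03 1.6895e+00]
tip [ 0.4433 -0.4242  0.2973] [-0.427  0.062  0.902]
```

```bash
python3 - <<'E'
from fit import *
st=manip.read_state(); s=cap("side")
for th in (20,22,24,26,28,30,32):
    tip,n=pm(st,[th,.09,-.003,0,0]); a=proj(s,tip);b=proj(s,tip+.034*n);c=proj(s,tip+.07*n)
    def sil(z,r):
        q=circ(s,tip,n,z,r); d=(c-a)/np.linalg.norm(c-a); k=(q-a)@np.array([-d[1],d[0]]); return q[k.argmax()],q[k.argmin()]
    A=lambda p,q:np.degrees(np.arctan2(*(q-p)))
    l1,r1=sil(.034,.0065);l2,r2=sil(.065,.0065)
    f=lambda p:np.round((p-[310,235])*9).astype(int).tolist()
    print(th,"axis",A(c,a).round(1),"body edges",A(l2,l1).round(1),A(r2,r1).round(1),f(a),f(l1),f(r1),f(l2),f(r2))
im=cv2.cvtColor(cv2.imread("pics/s6.png"),cv2.COLOR_BGR2LAB).astype(int)
for v in range(244,294,2): print(v,' '.join(f"{a},{b}" for a,b in im[v,326:358,[0,2]].T))
E
```

```text
20 axis 23.7 body edges 23.2 24.1 [322, 531] [290, 342] [204, 379] [218, 175] [130, 214]
22 axis 26.1 body edges 25.6 26.5 [342, 523] [302, 334] [217, 376] [223, 170] [136, 213]
24 axis 28.5 body edges 28.0 28.9 [363, 515] [314, 328] [231, 371] [228, 166] [143, 211]
26 axis 30.8 body edges 30.4 31.2 [383, 507] [327, 321] [246, 369] [234, 162] [150, 212]
28 axis 33.1 body edges 32.7 33.6 [403, 498] [338, 312] [259, 364] [238, 157] [157, 210]
30 axis 35.4 body edges 35.0 35.9 [422, 489] [350, 305] [272, 359] [243, 153] [163, 208]
32 axis 37.7 body edges 37.3 38.1 [442, 479] [361, 298] [287, 356] [248, 149] [171, 208]
244 36,127 78,127 124,127 148,128 161,127 177,128 192,127 198,127 198,127 197,127 196,127 196,127 197,127 198,127 200,127 203,129 206,130 210,132 217,134 223,136 226,136 223,138 208,138 200,138 211,139 218,139 215,139 207,139 204,138 213,139 223,139 224,137
246 35,127 78,127 123,127 146,128 148,127 151,126 172,127 192,127 197,127 197,128 196,127 198,127 198,127 200,128 209,131 221,135 227,137 229,137 229,137 229,138 226,138 221,139 205,139 181,137 185,137 206,138 218,139 2
[... 5271 characters left out ...]
34 162,134 161,134 161,134 162,134 162,135 162,134 162,134 161,134 161,134 162,135 161,134 159,134 152,134 140,132 132,129 140,127 155,127 162,129 161,132 159,134 161,134 161,134 161,134
290 161,134 162,135 161,134 161,134 161,134 161,134 161,134 161,134 161,134 161,134 160,134 156,134 151,134 146,134 145,134 146,133 150,134 155,134 159,134 160,134 161,134 161,134 156,134 144,133 132,129 137,127 151,127 158,129 159,132 160,134 161,134 161,135
292 161,135 161,134 161,134 161,134 161,134 161,134 161,134 161,134 159,134 150,134 131,133 106,132 80,131 65,130 62,129 65,130 76,130 95,132 121,132 145,134 157,134 161,134 161,134 159,134 153,134 145,132 143,131 151,131 159,133 160,134 161,134 161,134
```

Side edge slope (28.7° in the image) and the wrist fit both give a tilt of about 24.3°, so the punch needs about 4° more. I'll go back to the empty hole, put the nose in along its axis and lever a further ~6 mm.

```bash
python3 -m creep '[[[-0.9,0.2,2,-2,0],[-0.9,0.4,5,-5,0],[-0.9,0.6,8,-8.5,0],[-0.9,0.8,11,-11.5,0],[-0.9,0.8,14,-12.5,0],[-0.9,0.8,17,-12.5,0],[-0.9,0.8,19,-12.5,0],[-0.9,0.8,20,-12.5,0],[-0.9,0.8,20,-12.5,0],[-0.9,0.8,20,-12.5,0],[-0.9,0.8,20,-12.5,0]]]'
python3 - <<'E'
from h import *
w=cap("wrist","w7"); s=cap("side"); crop(s,290,240,80,130,4,"s7")
E
```

```text
clock: 9.82
tool_pos: [0.4078, -0.2945, 0.1619]
eef_rot: [[-0.992, 0.001, -0.124], [0.124, -0.001, -0.992], [-0.002, -1.0, 0.001]]
ft_force: [0.3, 0.1, -1.1]
opening: 0.011
```

View pics/w7.png

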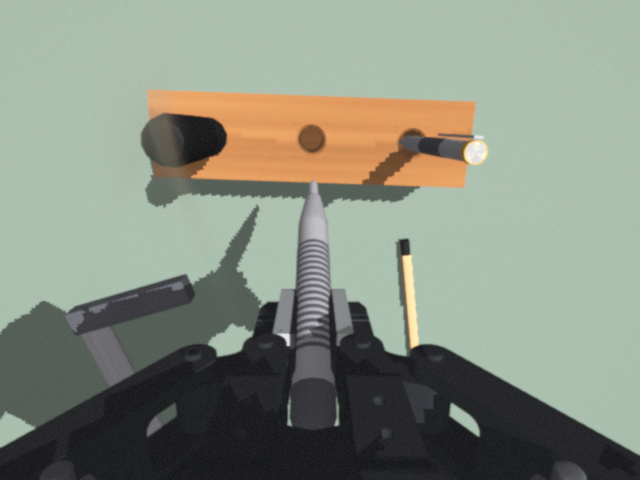

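View pics/s7.png

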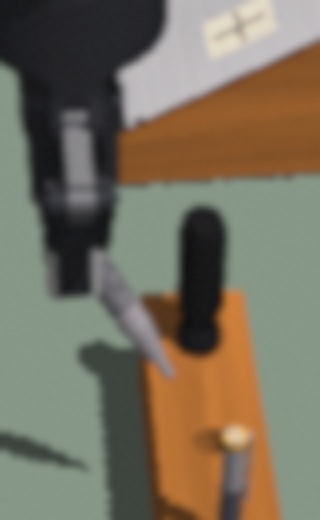

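```bash
python3 - <<'E'
from h import *
s=manip.read_state(); R=np.array(s["eef_rot"]);T=np.array(s["tool_pos"]);w=cap("wrist")
print(T,s["ft_force"])
h=onz(w,312,139,.06); t=T+R@[-.042,.064,0]; print("hole",h,"tool",R.T@(h-T)); print("tip",t,proj(w,t))
E
```

```text
[ 0.4077547  -0.29440618  0.16166582] [-0.36505653 -0.91194715 -0.97578429]
hole [ 0.46803748 -0.30140731  0.06      ] tool [-0.06052931  0.10175829 -0.00064813]
tip [ 0.44951871 -0.29970158  0.09773049] [313.14382197 178.70033728]
```

```bash
python3 -m creep '[[[-0.9,-0.3,0.7,-0.05,0],[-0.9,-0.8,1.8,-0.05,0],[-0.9,-1.3,2.9,-0.05,0],[-0.9,-1.8,4,-0.05,0],[-0.9,-2.2,4.9,-0.05,0],[-0.9,-2.4,5.3,-0.05,0],[-0.9,-2.4,5.3,-0.05,0],[-0.9,-2.4,5.3,-0.05,0]]]'
python3 -m creep '[[[-0.9,0,0,0,0],[-0.9,0,0,0,0],[-0.9,0,0,0,0],[-0.9,0.2,0,0,0],[-0.9,0.4,0,0,0],[-0.9,0.6,0,0,0],[-0.9,0.75,0,0,0],[-0.9,0.9,0,0,0],[-0.9,0.93,0,0,0],[-0.9,0.93,0,0,0],[-0.9,0.93,0,0,0]]]' 20
python3 -m creep '[[[-0.9,0,0,0,0],[-0.9,0,0,0,0]]]' 100
python3 - <<'E'
from h import *
w=cap("wrist","w8")
E
```

```text
clock: 10.63
tool_pos: [0.4313, -0.2963, 0.1071]
eef_rot: [[-0.992, -0.0, -0.124], [0.124, 0.0, -0.992], [0.001, -1.0, -0.0]]
ft_force: [0.1, 0.0, -0.8]
opening: 0.0107
clock: 11.55
tool_pos: [0.4234, -0.2956, 0.1083]
eef_rot: [[-0.992, 0.004, -0.124], [0.124, -0.002, -0.992], [-0.004, -1.0, 0.001]]
ft_force: [12.7, -0.4, 1.7]
opening: 0.011
clock: 11.72
tool_pos: [0.4234, -0.2956, 0.1083]
eef_rot: [[-0.992, 0.004, -0.124], [0.124, -0.001, -0.992], [-0.004, -1.0, 0.001]]
ft_force: [12.3, 0.2, 2.5]
opening: 0.0109
```

View pics/w8.png

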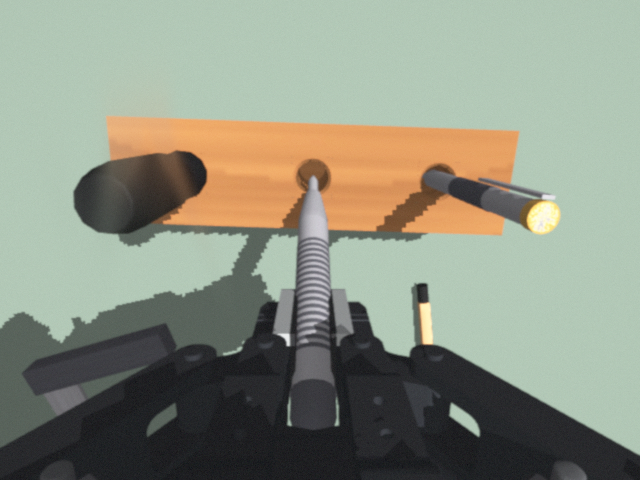

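The clamp did not relax at 20 N: the force is 12 N and the tip is still at (313,180), so the punch has not turned. I'll ease the fingers fractionally to let it swivel under this preload.

```bash
python3 -m creep '[[[-0.72,0,0,0,0],[-0.72,0,0,0,0],[-0.72,0,0,0,0]]]' 20
python3 - <<'E'
from h import *
w=cap("wrist","w9")
E
```

```text
clock: 12.02
tool_pos: [0.4221, -0.2953, 0.1076]
eef_rot: [[-0.992, 0.001, -0.124], [0.124, -0.0, -0.992], [-0.001, -1.0, 0.0]]
ft_force: [3.4, -0.9, 2.1]
opening: 0.012
```

View pics/w9.png

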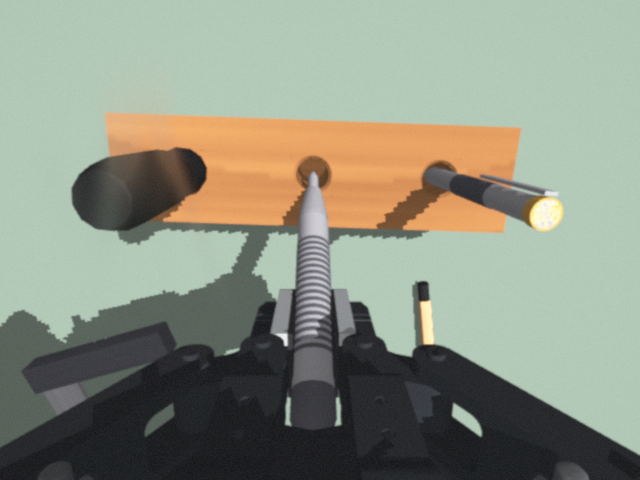

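```bash
python3 -m creep '[[[-0.9,0,0,0,0],[-0.9,0,0,0,0],[-0.9,0,0,0,0],[-0.9,0.2,-0.4,0,0],[-0.9,0.5,-1,0,0],[-0.9,1.0,-2,0,0],[-0.9,1.2,-4,0,0],[-0.9,1.2,-7.5,0,0],[-0.9,1.2,-11.5,0,0],[-0.9,1.2,-15,0,0],[-0.9,1.2,-19,0,0],[-0.9,1.2,-22.5,0,0]]]' 100
python3 -m creep '[[[-0.9,0,-1,0.5,0],[-0.9,0,-2,2,0],[-0.9,0,-2.5,4,0],[-0.9,0,-2.5,6,0],[-0.9,0,-2.5,6,0],[-0.9,0,-2.5,6,0],[-0.9,0,-2.5,6,0]]]'
python3 - <<'E'
from fit import *
st=manip.read_state();print(st["clock"],st["tool_pos"],st["opening"])
s=cap("side","s10"); w=cap("wrist","w10")
for th in (26,28,30):
    tip,n=pm(st,[th,.091,-.004,0,0]);a=proj(s,tip);c=proj(s,tip+.07*n)
    print(th,np.degrees(np.arctan2(*(a-c))).round(2),a,c,proj(w,tip))
u,v=np.round(a).astype(int); crop(s,u-45,v-50,65,65,9,"s10c"); print("crop",u-45,v-50)
crop(w,270,150,90,110,5,"w10c")
E
```

```text
clock: 13.07
tool_pos: [0.4092, -0.2933, 0.3348]
eef_rot: [[-0.992, -0.001, -0.124], [0.124, -0.0, -0.992], [0.001, -1.0, 0.0]]
ft_force: [0.8, -0.6, -0.9]
opening: 0.0107
clock: 13.65
tool_pos: [0.4023, -0.3529, 0.3571]
eef_rot: [[-0.992, -0.001, -0.124], [0.124, 0.001, -0.992], [0.001, -1.0, -0.001]]
ft_force: [-0.4, -0.1, -0.7]
opening: 0.011
13.65 [ 0.40226233 -0.35287545  0.35707497] 0.010953426366181343
26 30.3 [341.95006634 263.89687808] [320.42129211 227.05830982] [313.55434921 175.54634265]
28 32.56 [343.99199635 262.96299791] [320.91630029 226.82170717] [313.56433432 170.25585217]
30 34.79 [346.00326626 261.9733319 ] [321.40258941 226.57098361] [313.57486826 164.97496957]
crop 301 212
```

View pics/s10c.png

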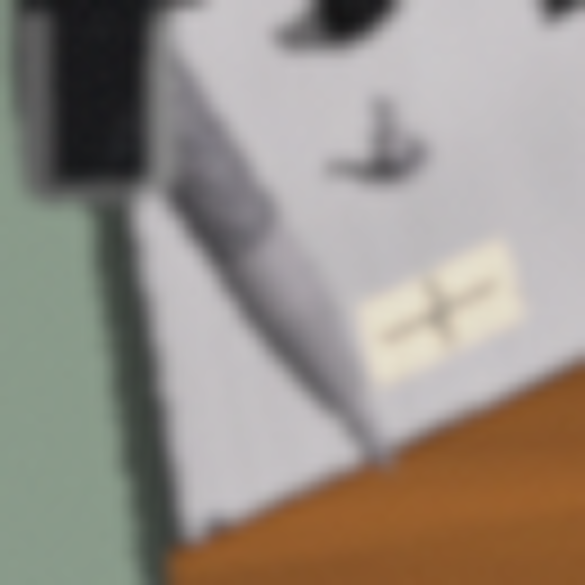

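View pics/w10c.png

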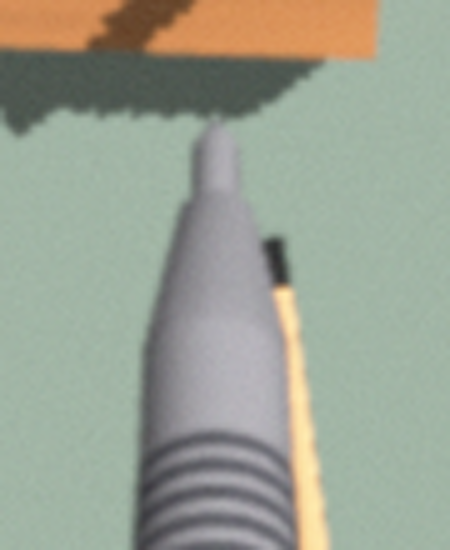

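```bash
python3 - <<'E'
from h import *
s=cap("side"); st=manip.read_state();R=np.array(st["eef_rot"]);T=np.array(st["tool_pos"])
for u,v,d in((260,350,.4),(260,360,.45),(270,350,.36)):
    t,r=ray(s,u,v);p=t+d*r; tc=p-R@[-.042,.064,0]; print(p.round(3),tc.round(3),"shift cm",(100*R.T@(tc-T)).round(1))
E
```

```text
[ 0.31  -0.593  0.401] [ 0.268 -0.588  0.465] shift cm [ 10.4 -10.8  25. ]
[ 0.31  -0.565  0.359] [ 0.269 -0.56   0.423] shift cm [10.7 -6.5 22.2]
[ 0.316 -0.621  0.43 ] [ 0.274 -0.616  0.494] shift cm [  9.5 -13.6  27.7]
```

```bash
python3 -m creep '[[[-0.9,1,-1,2,0],[-0.9,2,-2.5,5,0],[-0.9,3.5,-4,8,0],[-0.9,5,-5.5,11.5,0],[-0.9,6.5,-7,15,0],[-0.9,8,-8.5,18,0],[-0.9,9,-9.5,21,0],[-0.9,10,-10.3,23.5,0],[-0.9,10.4,-10.8,25,0],[-0.9,10.4,-10.8,25,0],[-0.9,10.4,-10.8,25,0],[-0.9,10.4,-10.8,25,0]]]'
python3 - <<'E'
from fit import *
st=manip.read_state();print(st["clock"],st["tool_pos"],st["joint_vel"].round(2) if hasattr(st["joint_vel"],"round") else st["joint_vel"])
s=cap("side","s11")
for th in (24,26,28,30):
    tip,n=pm(st,[th,.091,-.004,0,0]);a=proj(s,tip);c=proj(s,tip+.07*n)
    print(th,np.degrees(np.arctan2(*(a-c))).round(2),a,c)
crop(s,200,270,90,100,6,"s11c")
E
```

```text
clock: 14.8
tool_pos: [0.269, -0.5878, 0.4652]
eef_rot: [[-0.992, 0.0, -0.123], [0.123, 0.0, -0.992], [0.0, -1.0, -0.0]]
ft_force: [0.7, -0.1, 0.1]
opening: 0.011
14.8 [ 0.26899976 -0.58777002  0.46519662] [ 0.56 -0.79  0.55  0.   -0.01 -0.07]
24 37.79 [259.62387666 350.07428444] [215.01608157 292.55202382]
26 39.85 [263.05118964 348.68596761] [215.87786486 292.17649339]
28 41.88 [266.42096501 347.2128289 ] [216.72115125 291.77776362]
30 43.86 [269.73039728 345.655591  ] [217.54499163 291.35624592]
```

View pics/s11.png

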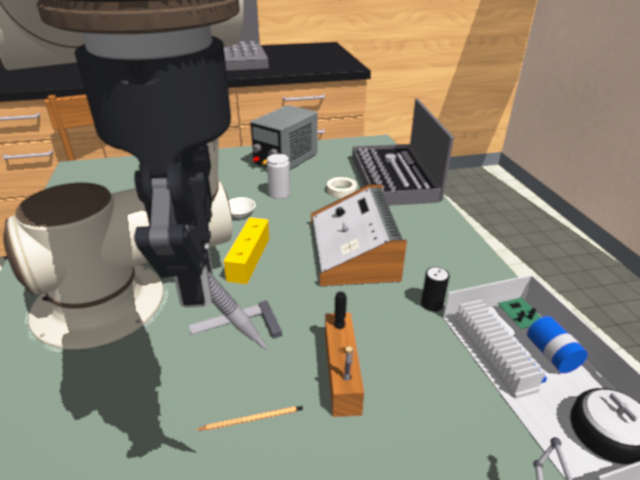

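View pics/s11c.png

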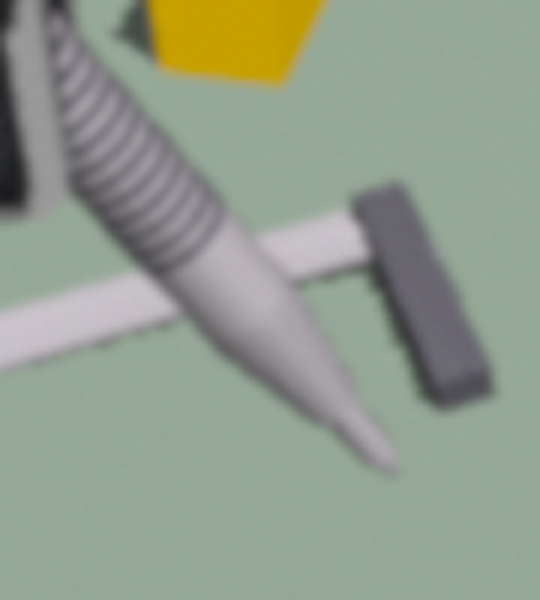

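```bash
python3 - <<'E'
from fit import *
st=manip.read_state(); s=cap("side")
im=cv2.imread("pics/s11.png"); lab=cv2.cvtColor(im,cv2.COLOR_BGR2LAB).astype(float)
a_=cv2.GaussianBlur(lab[:,:,1],(3,3),0)
p0=np.array([266.2,348.7]); d=np.array([-np.sin(np.radians(40.5)),-np.cos(np.radians(40.5))]); q=np.array([-d[1],d[0]]) # q toward upper right
print("q",q)
k=np.arange(-16,16.01,.1); L=[];Rr=[]
for t in np.arange(2,76,2.):
    pts=p0+d*t+np.outer(k,q); v=cv2.remap(a_.astype(np.float32),pts[:,0].astype(np.float32)[None],pts[:,1].astype(np.float32)[None],1)[0]
    m=v>(123.5 if 0 else (np.percentile(v,10)+v[155:166].max())/2)
    i=160+np.argmax(m[140:181])-20 if not m[160] else 160
    l=i
    while l>0 and m[l]: l-=1
    r=i
    while r<len(m)-1 and m[r]: r+=1
    L.append((t,k[l]));Rr.append((t,k[r]))
    print(t,k[l].round(1),k[r].round(1),((k[l]+k[r])/2).round(2))
E
```

```text
q [ 0.76040597 -0.64944805]
2.0 -2.2 1.8 -0.2
4.0 -2.7 2.2 -0.25
6.0 -3.1 2.7 -0.2
8.0 -3.3 2.9 -0.2
10.0 -3.4 2.9 -0.25
12.0 -3.5 2.7 -0.4
14.0 -3.9 2.9 -0.5
16.0 -5.0 3.9 -0.55
18.0 -5.6 4.5 -0.55
20.0 -6.1 4.8 -0.65
22.0 -6.4 5.1 -0.65
24.0 -6.9 5.5 -0.7
26.0 -7.3 5.8 -0.75
28.0 -7.9 6.1 -0.9
30.0 -8.3 6.6 -0.85
32.0 -8.7 6.8 -0.95
34.0 -9.1 7.4 -0.85
36.0 -9.4 16.0 3.3
38.0 -9.5 16.0 3.25
40.0 -9.7 16.0 3.15
42.0 -9.6 16.0 3.2
44.0 -11.3 11.6 0.15
46.0 -16.0 8.3 -3.85
48.0 -16.0 7.5 -4.25
50.0 -16.0 7.4 -4.3
52.0 -16.0 7.2 -4.4
54.0 -16.0 7.2 -4.4
56.0 -10.4 7.2 -1.6
58.0 -10.3 7.2 -1.55
60.0 -10.4 7.2 -1.6
62.0 -10.4 7.1 -1.65
64.0 -10.4 7.0 -1.7
66.0 -10.4 7.1 -1.65
68.0 -10.6 7.2 -1.7
70.0 -10.8 7.1 -1.85
72.0 -16.0 6.9 -4.55
74.0 -16.0 6.9 -4.55
```

Edge-fit midline gives an axis angle of 41.8° in the image, which is a tilt of 28.0°. The tip prediction (266.4,347.2) also agrees with what I see (266,349). Now to a hover 30 mm off the cross.

```bash
python3 -m creep '[[[-0.9,-0.5,0.5,-2,0],[-0.9,-1.5,1.5,-5,0],[-0.9,-2.5,3,-9,0],[-0.9,-3.5,5,-13,0],[-0.9,-4.5,7,-17,0],[-0.9,-5.5,9,-21,0],[-0.9,-6.5,11,-25,0],[-0.9,-7.5,13,-29,0],[-0.9,-8.5,15,-33,0],[-0.9,-10,17,-36.5,0],[-0.9,-11.5,18,-40,0],[-0.9,-13,18,-43.5,0]]]'
python3 -m creep '[[[-0.9,-0.9,0,-3.5,0],[-0.9,-1.8,0,-7,0],[-0.9,-2.4,0.5,-10.5,0],[-0.9,-2.9,2,-14,0],[-0.9,-2.9,4,-16.5,0],[-0.9,-2.9,7,-17.9,0],[-0.9,-2.9,10,-17.9,0],[-0.9,-2.9,12,-17.9,0],[-0.9,-2.9,13,-17.9,0],[-0.9,-2.9,13,-17.9,0],[-0.9,-2.9,13,-17.9,0],[-0.9,-2.9,13,-17.9,0]]]'
python3 - <<'E'
from fit import *
st=manip.read_state();print(st["clock"],st["tool_pos"],st["ft_force"])
s=cap("side","s12"); w=cap("wrist","w12"); crop(w,260,100,110,100,5,"w12c"); crop(s,310,200,70,70,8,"s12c")
E
```

```text
clock: 15.9
tool_pos: [0.4404, -0.1881, 0.2866]
eef_rot: [[-0.992, -0.001, -0.123], [0.123, 0.001, -0.992], [0.001, -1.0, -0.0]]
ft_force: [0.1, -0.3, -0.8]
opening: 0.0108
clock: 16.9
tool_pos: [0.4925, -0.0171, 0.1599]
eef_rot: [[-0.992, 0.002, -0.124], [0.124, -0.0, -0.992], [-0.002, -1.0, 0.0]]
ft_force: [-0.2, -0.3, -0.4]
opening: 0.0108
16.9 [ 0.49249212 -0.01710801  0.15990477] [-0.19701813 -0.25080931 -0.42854354]
```

View pics/w12.png

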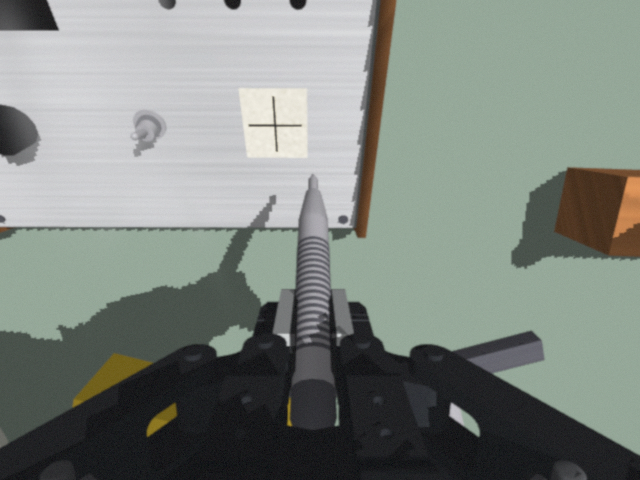

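View pics/w12c.png

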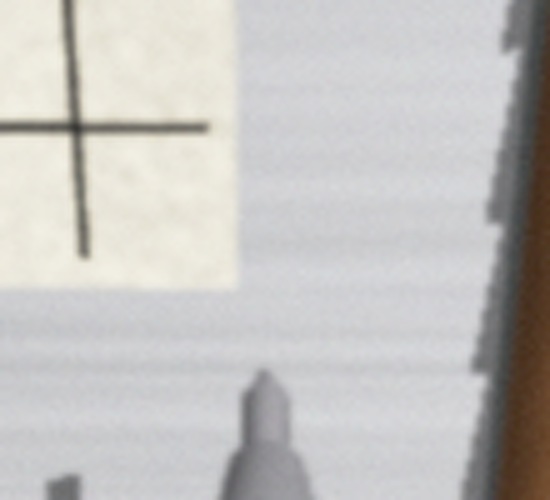

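View pics/s12c.png

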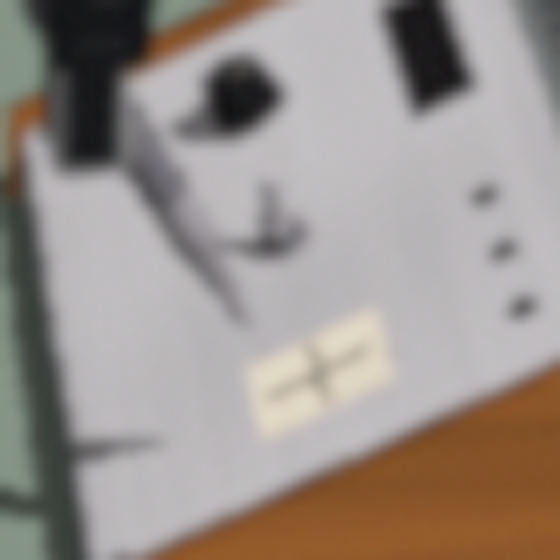

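```bash
python3 - <<'E'
from h import *
st=manip.read_state();R=np.array(st["eef_rot"]);T=np.array(st["tool_pos"]); w=cap("wrist");s=cap("side")
c=onz(w,275.4,125.4,.067);print("T",T,"cross",c,"tool",(R.T@(c-T)).round(4))
p=T+R@[-.0472,.0622,0];print("tip model",p,proj(w,p),"obs 313,174; side",proj(s,p),"obs",310+243/8,200+322/8)
print("side cross",proj(s,c),"obs",310+320/8,200+377/8)
E
python3 -m creep '[[[-0.9,-0.2,0.1,-0.5,0],[-0.9,-0.5,0.2,-1.2,0],[-0.9,-0.8,0.4,-2,0],[-0.9,-0.8,0.4,-2,0],[-0.9,-0.8,0.4,-2,0],[-0.9,-0.8,0.4,-2,0]]]'
python3 - <<'E'
from h import *
st=manip.read_state();print(st["clock"],st["tool_pos"],st["ft_force"])
s=cap("side"); w=cap("wrist"); crop(w,260,90,110,100,5,"w13c"); crop(s,320,210,50,60,9,"s13c")
E
```

```text
T [ 0.49250496 -0.01722191  0.15968759] cross [ 0.56309424 -0.00457524  0.067     ] tool [-0.0683  0.0928 -0.0213]
tip model [ 0.53947487 -0.02310219  0.09759145] [313.18362296 168.81686066] obs 313,174; side [340.89005768 240.35617235] obs 340.375 240.25
side cross [348.29280723 245.64841496] obs 350.0 247.125
clock: 17.6
tool_pos: [0.5023, 0.0021, 0.1541]
eef_rot: [[-0.992, -0.0, -0.123], [0.123, 0.0, -0.992], [0.0, -1.0, -0.0]]
ft_force: [0.5, 0.3, -1.0]
opening: 0.0108
17.6 [0.50232746 0.00207111 0.15408224] [ 0.49535056  0.28752128 -0.9558857 ]
```

View pics/w13c.png

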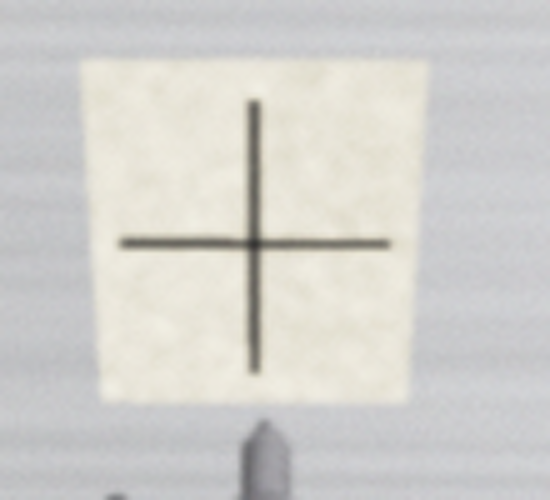

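View pics/s13c.png

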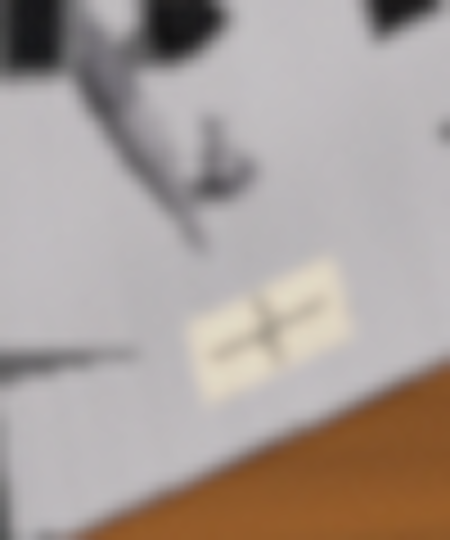

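```bash
python3 - <<'E'
from h import *
st=manip.read_state();R=np.array(st["eef_rot"]);T=np.array(st["tool_pos"]); w=cap("wrist");s=cap("side");t=cap("top")
p=T+R@[-.0472,.0622,0];dw=np.array([312.8,174])-proj(w,p); ds=np.array([320+200/9,210+247/9])-proj(s,p);print("tip",p,dw,ds)
n=np.array([-.4659,.0577,.8829]); 
ow=np.array([310.8,138.6]);os=np.array([320+267/9,210+329/9])
c1=onz(w,*(ow-dw),.067);c0=onz(w,*ow,.067);print("wrist corr",c1,"raw",c0)
print("side onz raw",onz(s,*os,.067),"corr",onz(s,*(os-ds),.067), "tri",tri([(w,*(ow-dw)),(s,*(os-ds))]))
for c in(c0,c1,tri([(w,*(ow-dw)),(s,*(os-ds))])[0]):
    d=c-p; print("tip->cross tool mm",(1e3*R.T@d).round(1),"normal dist",1e3*d@n,"lateral up-slope",1e3*d@np.array([.876,-.1086,.4695]),"y",1e3*d@[.123,.992,0])
E
```

```text
tip [ 0.54914888 -0.00403287  0.09203171] [-0.31780649  5.16931341] [-0.54503422  0.17603635]
wrist corr [ 0.56595307 -0.00503049  0.067     ] raw [ 0.56321676 -0.00450681  0.067     ]
side onz raw [ 0.56520755 -0.0087914   0.067     ] corr [ 0.56663208 -0.00837705  0.067     ] tri (array([ 0.56671748, -0.00528299,  0.06495241]), [[0.29, -1.54], [-0.37, -0.03]])
tip->cross tool mm [-14.   25.   -1.3] normal dist -28.682069963940044 lateral up-slope 0.6225443282207106 y 1.2602064718202581
tip->cross tool mm [-16.8  25.   -1.1] normal dist -29.987134498505895 lateral up-slope 3.07642611099358 y 1.0772853934678257
tip->cross tool mm [-17.6  27.1  -0.9] normal dist -32.16565357116721 lateral up-slope 2.8121265406710183 y 0.9208277019394875
```

```bash
python3 -m creep '[[[-0.9,-0.3,0,-0.1,0],[-0.9,-0.5,0.4,-0.1,0],[-0.9,-0.8,0.9,-0.1,0],[-0.9,-1.1,1.4,-0.1,0],[-0.9,-1.29,1.8,-0.1,0],[-0.9,-1.29,1.8,-0.1,0],[-0.9,-1.29,1.8,-0.1,0],[-0.9,-1.29,1.8,-0.1,0]]]'
python3 - <<'E'
from h import *
st=manip.read_state();print(st["clock"],st["tool_pos"],st["ft_force"])
s=cap("side"); w=cap("wrist"); crop(w,275,130,75,75,7,"w14c"); crop(s,325,225,45,45,11,"s14c")
E
```

```text
clock: 18.52
tool_pos: [0.5153, 0.0013, 0.1363]
eef_rot: [[-0.992, -0.0, -0.124], [0.124, 0.0, -0.992], [0.0, -1.0, -0.0]]
ft_force: [-0.0, -0.2, -0.9]
opening: 0.0104
18.5167 [0.51528093 0.00125959 0.13627989] [-0.02638872 -0.15959603 -0.85933089]
```

View pics/w14c.png

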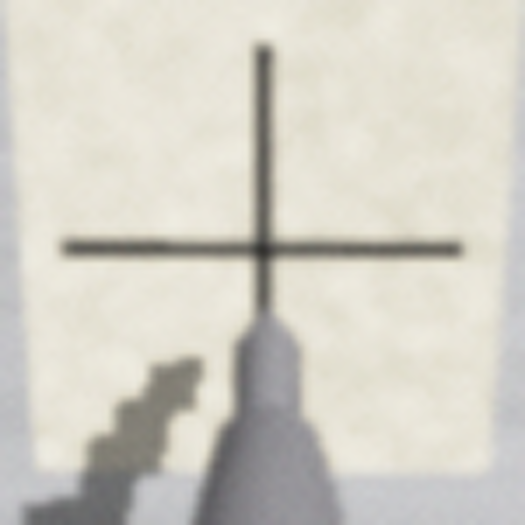

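View pics/s14c.png

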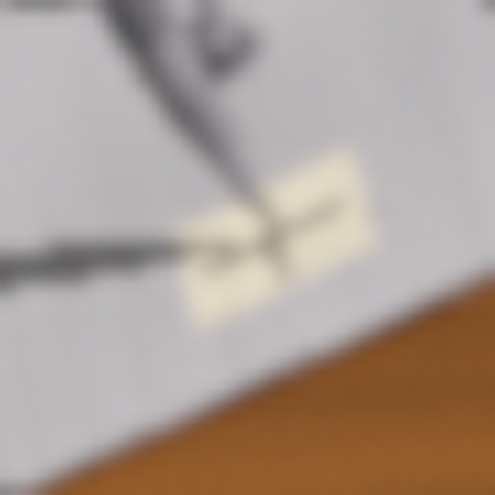

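```bash
python3 - <<'E'
from h import *
st=manip.read_state();R=np.array(st["eef_rot"]);T=np.array(st["tool_pos"]); w=cap("wrist");s=cap("side")
n=np.array([-.4659,.0577,.8829]);x=np.array([.876,-.1086,.4695]);y=np.array([.123,.992,0])
p=T+R@[-.0472,.0622,0];print("tip",p,proj(w,p),proj(s,p))
for d in(.004,.006,.008,.010,.012): print(d,"w",(proj(w,p-d*n)-proj(w,p)).round(1),"s",(proj(s,p-d*n)-proj(s,p)).round(1))
print("per mm x",proj(w,p+.001*x)-proj(w,p),proj(s,p+.001*x)-proj(s,p),"per mm y",proj(w,p+.001*y)-proj(w,p),proj(s,p+.001*y)-proj(s,p))
E
```

```text
tip [ 0.56217037 -0.00458906  0.07430567] [313.17107451 168.86621494] [348.03231454 243.10416994]
0.004 w [-0.  -4.4] s [0.7 1.2]
0.006 w [-0.  -6.6] s [1.1 1.8]
0.008 w [-0.  -8.7] s [1.5 2.4]
0.01 w [ -0.  -10.8] s [1.9 3. ]
0.012 w [ -0.  -12.9] s [2.2 3.6]
per mm x [-8.07706885e-04 -1.67011318e+00] [ 0.38664741 -0.18755125] per mm y [-1.97656628  0.00217927] [-0.06427135 -0.24450167]
```

```bash
python3 -m creep '[[[-0.9,-0.08,0.15,0,0],[-0.9,-0.16,0.3,0,0],[-0.9,-0.235,0.44,0,0],[-0.9,-0.235,0.44,0,0],[-0.9,-0.235,0.44,0,0],[-0.9,-0.235,0.44,0,0]]]'
python3 - <<'E'
from h import *
st=manip.read_state();print(st["clock"],st["tool_pos"],st["ft_force"])
s=cap("side"); w=cap("wrist"); crop(w,285,140,56,56,9,"w15c"); crop(s,325,225,45,45,11,"s15c")
E
```

```text
clock: 19.22
tool_pos: [0.5176, 0.001, 0.1319]
eef_rot: [[-0.992, -0.0, -0.124], [0.124, 0.0, -0.992], [0.0, -1.0, -0.0]]
ft_force: [-0.4, 0.5, -1.2]
opening: 0.0108
19.2167 [0.51763623 0.00100522 0.13185103] [-0.40899092  0.48677687 -1.23774063]
```

View pics/w15c.png

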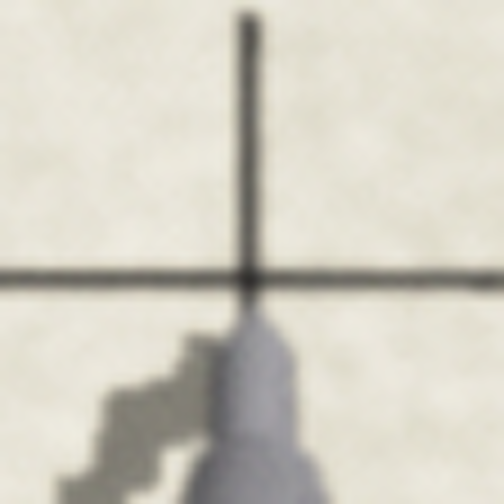

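View pics/s15c.png

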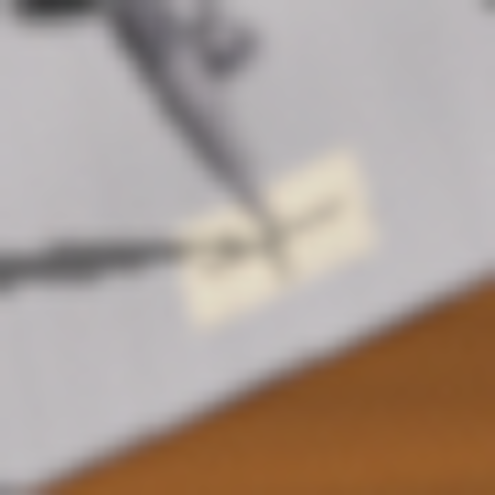

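Point 3-5 mm off: tip at (313.1,174.4), cross at (312.7,171.1), shadow closing in. I'll creep in 1 mm steps and watch the force.

```bash
python3 -m creep '[[[-0.9,-0.05,0.09,0,0],[-0.9,-0.08,0.17,0,0],[-0.9,-0.08,0.17,0,0],[-0.9,-0.08,0.17,0,0]]]' | grep -v rot
python3 - <<'E'
from h import *
w=cap("wrist"); crop(w,285,140,56,56,9,"w16c")
E
python3 -m creep '[[[-0.9,-0.047,0.088,0,0],[-0.9,-0.047,0.088,0,0],[-0.9,-0.047,0.088,0,0]]]'| grep -v rot
python3 - <<'E'
from h import *
w=cap("wrist"); crop(w,285,140,56,56,9,"w17c")
for i in range(4): cap("wrist"); print(manip.read_state()["ft_force"])
E
```

```text
clock: 19.65
tool_pos: [0.5184, 0.0009, 0.1301]
ft_force: [-0.5, -0.8, -0.4]
opening: 0.0109
clock: 19.95
tool_pos: [0.5189, 0.0008, 0.1292]
ft_force: [-0.6, 0.4, -1.4]
opening: 0.0106
[ 0.67773704  0.1825072  -1.44370508]
[ 0.23631383  0.53951873 -1.20555105]
[-0.89399282 -0.17977739 -0.64327834]
[-0.18263723 -0.4565242  -0.20284597]
```

View pics/w17c.png

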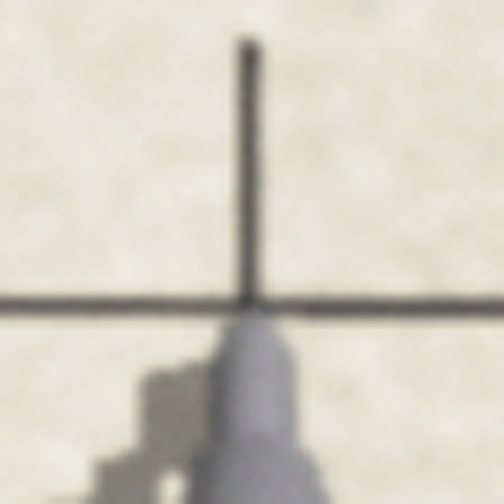

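```bash
for i in 1 2; do :; done; python3 -m creep '[[[-0.9,0,0.06,0,0],[-0.9,0,0.1,0,0],[-0.9,0,0.1,0,0]]]'| grep -v rot
python3 -m creep '[[[-0.9,0,0.06,0,0],[-0.9,0,0.1,0,0],[-0.9,0,0.1,0,0],[-0.9,0,0.1,0,0]]]'| grep -v rot
python3 - <<'E'
from h import *
w=cap("wrist"); crop(w,285,140,56,56,9,"w18c"); s=cap("side");crop(s,325,225,45,45,11,"s18c")
for i in range(4): cap("wrist"); print(manip.read_state()["ft_force"])
E
```

```text
clock: 20.45
tool_pos: [0.5188, 0.0008, 0.1282]
ft_force: [-0.7, -0.6, -0.4]
opening: 0.0107
clock: 20.78
tool_pos: [0.5189, 0.0008, 0.1272]
ft_force: [-0.2, 0.2, -0.2]
opening: 0.0107
[-0.48488219 -0.08511309 -0.92304232]
[ 0.94020191 -0.19602513 -0.27108771]
[ 0.32722981  0.08385385 -0.2430695 ]
[-0.48410364 -0.76205495 -1.15193967]
```

View pics/w18c.png

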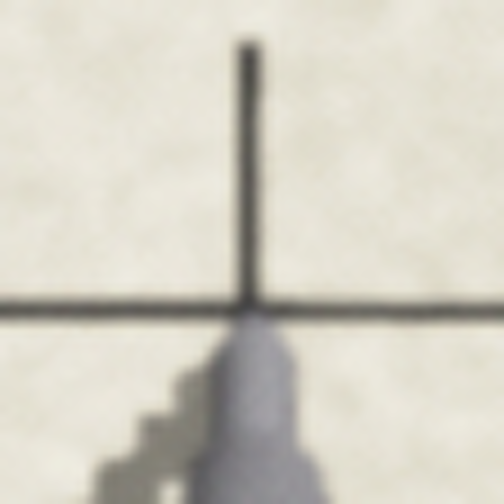

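View pics/s18c.png

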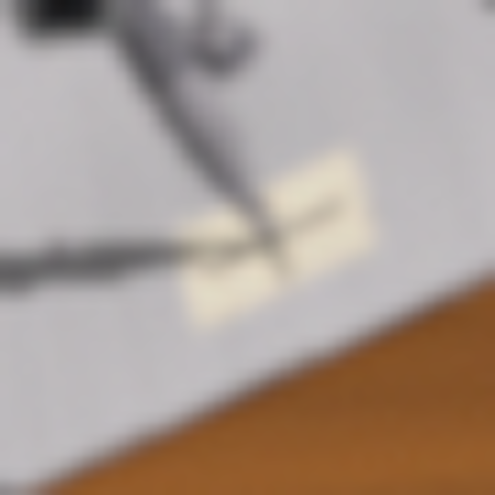

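```bash
python3 -m creep '[[[-0.9,0,0.06,0,0],[-0.9,0,0.1,0,0],[-0.9,0,0.1,0,0]]]'| grep -v rot
python3 -m creep '[[[-0.9,0,0.05,0,0],[-0.9,0,0.05,0,0],[-0.9,0,0.05,0,0]]]'| grep -v rot
python3 - <<'E'
from h import *
w=cap("wrist"); crop(w,285,140,56,56,9,"w19c"); 
f=[]
for i in range(5): cap("wrist"); f.append(manip.read_state()["ft_force"])
print(np.mean(f,0))
E
```

```text
clock: 21.33
tool_pos: [0.519, 0.0008, 0.1264]
ft_force: [-0.4, -0.3, 2.4]
opening: 0.0108
clock: 21.58
tool_pos: [0.519, 0.0008, 0.1259]
ft_force: [-0.3, 0.5, 4.5]
opening: 0.0109
[-0.89531407 -0.11537309  3.54123916]
```

View pics/w19c.png

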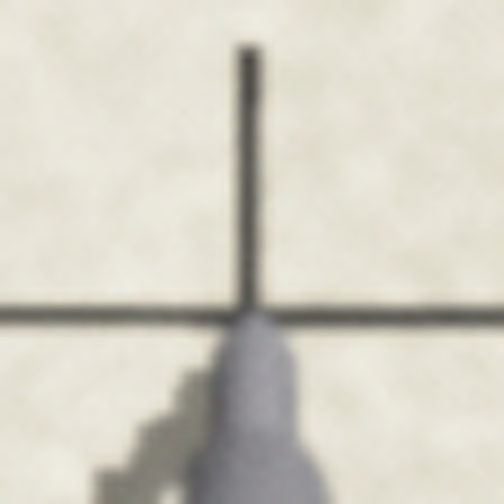

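Contact at about 4 N with the point on the cross: tip (253,315) against cross (250,316) in the crop. I'll press along the normal, slowly.

```bash
python3 -m creep '[[[-0.9,-0.035,0.065,0,0],[-0.9,-0.07,0.13,0,0],[-0.9,-0.105,0.195,0,0],[-0.9,-0.14,0.26,0,0],[-0.9,-0.175,0.325,0,0],[-0.9,-0.21,0.39,0,0],[-0.9,-0.245,0.455,0,0],[-0.9,-0.28,0.52,0,0],[-0.9,-0.315,0.585,0,0],[-0.9,-0.35,0.65,0,0],[-0.9,-0.375,0.7,0,0],[-0.9,-0.4,0.75,0,0]]]'
python3 -m creep '[[[-0.9,0,0,0,0],[-0.9,0,0,0,0],[-0.9,0,0,0,0],[-0.9,0,0,0,0],[-0.9,0,0,0,0]]]' 
python3 - <<'E'
from h import *
w=cap("wrist"); crop(w,270,130,80,100,6,"w20c"); 
f=[]
for i in range(3): cap("wrist"); f.append(manip.read_state()["ft_force"])
print(np.mean(f,0), manip.read_state()["tool_pos"])
E
```

```text
clock: 22.88
tool_pos: [0.5229, 0.0003, 0.1185]
eef_rot: [[-0.992, 0.0, -0.124], [0.124, 0.0, -0.992], [-0.0, -1.0, -0.0]]
ft_force: [-3.1, 0.4, 10.3]
opening: 0.0108
clock: 23.3
tool_pos: [0.5229, 0.0003, 0.1186]
eef_rot: [[-0.992, 0.0, -0.124], [0.124, 0.0, -0.992], [-0.0, -1.0, -0.0]]
ft_force: [-3.8, 0.9, 9.7]
opening: 0.0105
[-4.31442937  0.8782637   9.94695285] [5.22867717e-01 3.27593529e-04 1.18616704e-01]
```

View pics/w20c.png

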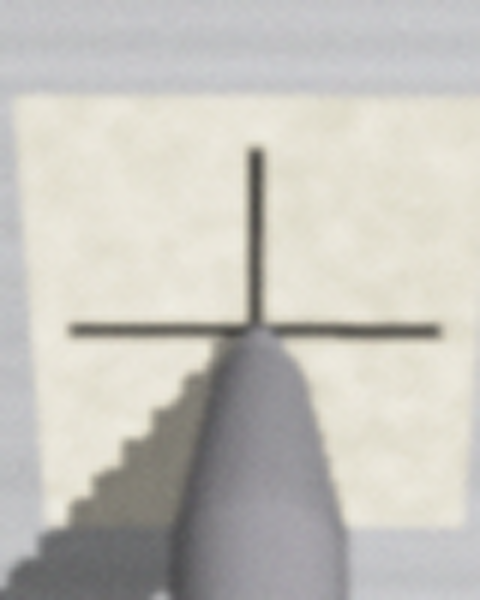

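The point is in about 7.5 mm (11.3 N along the normal) and still on the cross at (257,332). I'll lift straight off along the normal.

```bash
python3 -m creep '[[[-0.9,0.05,-0.094,0,0],[-0.9,0.11,-0.206,0,0],[-0.9,0.17,-0.319,0,0],[-0.9,0.23,-0.432,0,0],[-0.9,0.29,-0.545,0,0],[-0.9,0.35,-0.658,0,0],[-0.9,0.41,-0.771,0,0],[-0.9,0.48,-0.903,0,0],[-0.9,0.58,-1.09,0,0],[-0.9,0.75,-1.41,0,0],[-0.9,1.0,-1.88,0,0],[-0.9,1.4,-2.63,0,0]]]' | grep -v rot
python3 - <<'E'
from h import *
st=manip.read_state();print(st["clock"],st["tool_pos"],st["ft_force"])
w=cap("wrist"); crop(w,250,90,120,120,5,"w21c"); 
E
```

```text
clock: 24.5
tool_pos: [0.5085, 0.0021, 0.1445]
ft_force: [0.3, -1.0, -0.6]
opening: 0.0102
24.5 [0.50850122 0.00209977 0.14448369] [ 0.25513029 -1.01833753 -0.56537083]
```

View pics/w21c.png

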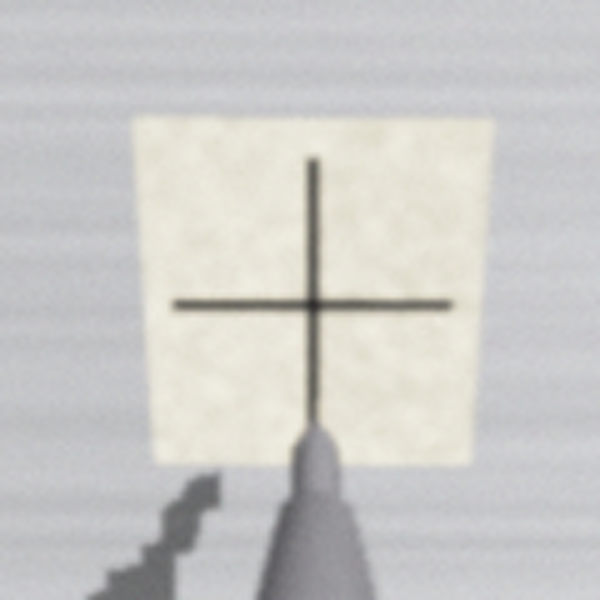

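```bash
python3 -m creep '[[[-0.9,0.7,-1.5,0,0],[-0.9,1.6,-4,0,0],[-0.9,2.2,-7,0.5,0],[-0.9,2.8,-9.5,2,0],[-0.9,3.4,-11.5,5,0],[-0.9,4,-12,9,0],[-0.9,4.6,-12,13,0],[-0.9,5.2,-12,17,0],[-0.9,5.8,-12,21,0],[-0.9,6.4,-12,25,0],[-0.9,6.7,-12,28,0],[-0.9,6.7,-12,30.6,0]]]' | grep -v rot
python3 - <<'E'
from h import *
st=manip.read_state();T=np.array(st["tool_pos"]);R=np.array(st["eef_rot"]);print(st["clock"],T)
E
python3 -m creep '[[[-0.9,0,0,0,0],[-0.9,0,0,0,0],[-0.9,0,0,0,0]]]' | grep -v rot
```

```text
clock: 25.55
tool_pos: [0.4032, -0.2954, 0.2651]
ft_force: [0.8, 0.5, -1.1]
opening: 0.0107
25.55 [ 0.4031834  -0.29538885  0.26507432]
clock: 25.8
tool_pos: [0.4045, -0.2929, 0.2648]
ft_force: [-0.4, -0.2, -1.2]
opening: 0.0107
```

Reached the xy target. Next I'll lower to the standoff and look.

```bash
python3 -m creep '[[[-0.9,0,1.5,0,0],[-0.9,0,4,0,0],[-0.9,0,7,0,0],[-0.9,0,9.5,0,0],[-0.9,0,11,0,0],[-0.9,0,11.8,0,0],[-0.9,0,11.8,0,0],[-0.9,0,11.8,0,0]]]' | grep -v rot
python3 - <<'E'
from h import *
st=manip.read_state();T=np.array(st["tool_pos"]);R=np.array(st["eef_rot"])
w=cap("wrist","w22"); crop(w,260,100,110,100,5,"w22c")
t=T+R@[-.047,.0595,0];print(t,proj(w,t)); 
E
```

```text
clock: 26.47
tool_pos: [0.405, -0.2929, 0.1474]
ft_force: [0.8, -0.1, -0.0]
opening: 0.0106
[ 0.45167979 -0.29868381  0.08794541] [313.10611998 169.81522199]
```

View pics/w22c.png

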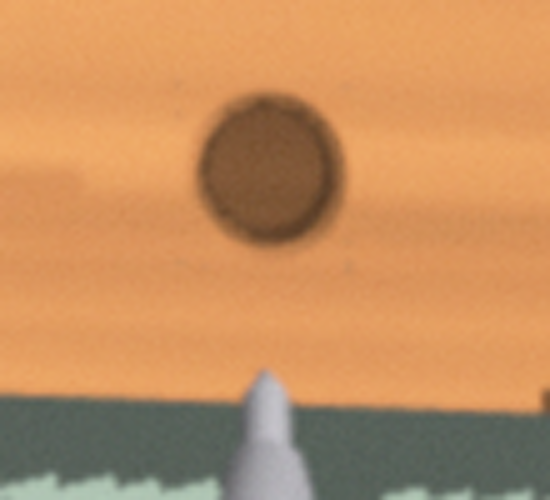

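```bash
python3 - <<'E'
from h import *
st=manip.read_state();T=np.array(st["tool_pos"]);R=np.array(st["eef_rot"]);w=cap("wrist")
for dv in(0,4.2):
    h=onz(w,314.2+.2,133.6-dv,.06);t=T+R@[-.047,.0595,0]; print(h,"tip->hole tool mm",1e3*R.T@(h-t))
E
```

```text
[ 0.46855769 -0.30190934  0.06      ] tip->hole tool mm [-16.86554348  28.47000835   0.71147973]
[ 0.470793   -0.30218497  0.06      ] tip->hole tool mm [-19.11778219  28.47308749   0.70954007]
```

```bash
python3 -m creep '[[[-0.9,-0.3,0.6,0.07,0],[-0.9,-0.8,1.5,0.07,0],[-0.9,-1.3,2.4,0.07,0],[-0.9,-1.7,3.2,0.07,0],[-0.9,-2.0,3.8,0.07,0],[-0.9,-2.1,4.0,0.07,0],[-0.9,-2.1,4.0,0.07,0],[-0.9,-2.1,4.0,0.07,0]]]' | grep -v rot
python3 -m creep '[[[-0.72,0,0,0,0],[-0.72,0,0,0,0],[-0.72,0,0,0,0],[-0.72,-0.3,0,0,0],[-0.72,-0.6,0,0,0],[-0.72,-0.9,0,0,0],[-0.72,-1.2,0,0,0],[-0.72,-1.4,0,0,0],[-0.72,-1.4,0,0,0]]]' 20 | grep -v rot
python3 - <<'E'
from h import *
w=cap("wrist","w23")
E
```

```text
clock: 27.23
tool_pos: [0.4254, -0.2967, 0.1065]
ft_force: [-4.0, 1.0, 8.0]
opening: 0.0108
clock: 27.98
tool_pos: [0.4393, -0.2982, 0.1061]
ft_force: [-3.0, 1.5, -3.0]
opening: 0.0122
```

View pics/w23.png

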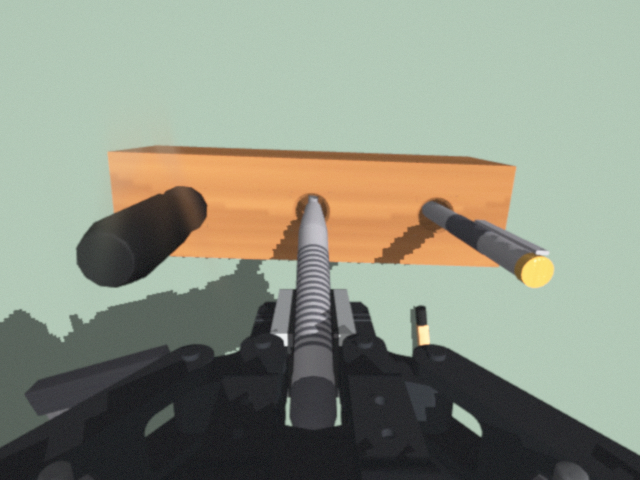

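The punch is in the hole and straightening, tip at (312,200). Next I'll keep going.

```bash
python3 -m creep '[[[-0.72,-0.3,0,0,0],[-0.72,-0.6,0,0,0],[-0.72,-0.9,0,0,0],[-0.72,-1.2,0,0,0],[-0.72,-1.5,0,0,0],[-0.72,-1.8,0,0,0],[-0.72,-2.0,0,0,0],[-0.72,-2.0,0,0,0]]]' 20 | grep -v rot
python3 - <<'E'
from h import *
w=cap("wrist","w24"); s=cap("side"); crop(s,290,240,90,130,4,"s24")
E
```

```text
clock: 28.7
tool_pos: [0.4595, -0.3008, 0.1065]
ft_force: [-2.1, 0.4, -0.8]
opening: 0.0124
```

View pics/w24.png

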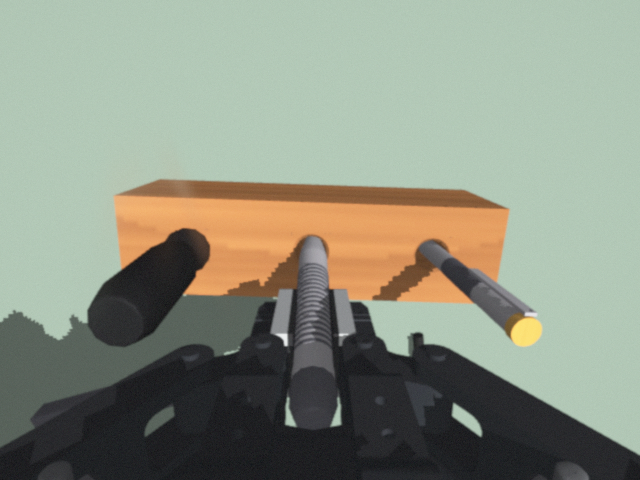

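View pics/s24.png

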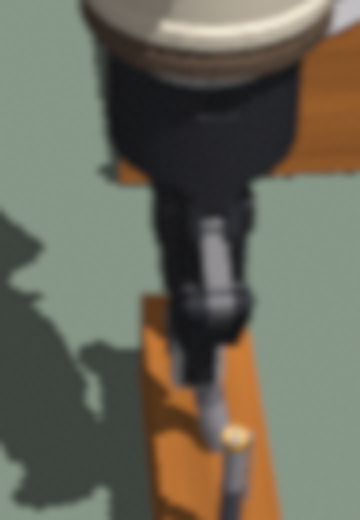

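```bash
python3 -m creep '[[[-0.72,-0.3,0,-0.03,0],[-0.72,-0.6,0,-0.05,0],[-0.72,-0.9,0.2,-0.05,0],[-0.72,-1.0,0.5,-0.05,0],[-0.72,-1.0,0.8,-0.05,0],[-0.72,-1.0,1.0,-0.05,0],[-0.72,-1.0,1.0,-0.05,0]]]' 20 | grep -v rot
python3 - <<'E'
from h import *
w=cap("wrist","w25")
E
```

```text
clock: 29.38
tool_pos: [0.4688, -0.3013, 0.0961]
ft_force: [-4.4, 1.8, -1.9]
opening: 0.0121
```

View pics/w25.png

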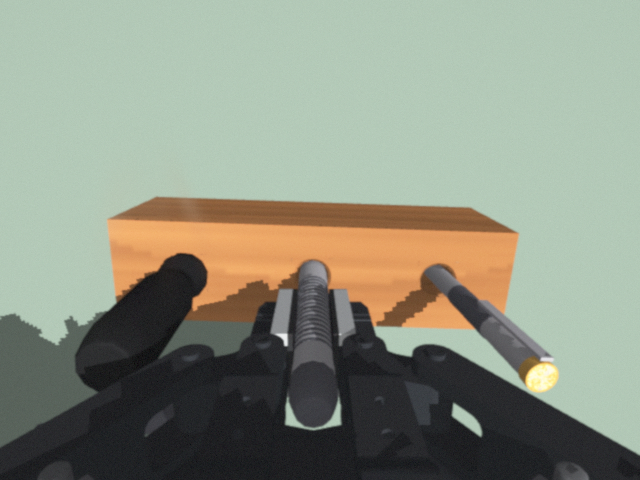

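```bash
python3 -m creep '[[[-0.72,0,0.2,0,0],[-0.72,0,0.4,0,0],[-0.72,0,0.6,0,0],[-0.72,0,0.8,0,0],[-0.72,0,1.0,0,0],[-0.72,0,1.2,0,0],[-0.72,0,1.3,0,0],[-0.72,0,1.3,0,0]]]' 20 | grep -v rot
python3 - <<'E'
from h import *
w=cap("wrist","w26")
s=cap("side"); crop(s,290,240,90,130,4,"s26")
E
```

```text
clock: 30.1
tool_pos: [0.4688, -0.3014, 0.0834]
ft_force: [-5.7, 1.6, -0.9]
opening: 0.0124
```

View pics/w26.png

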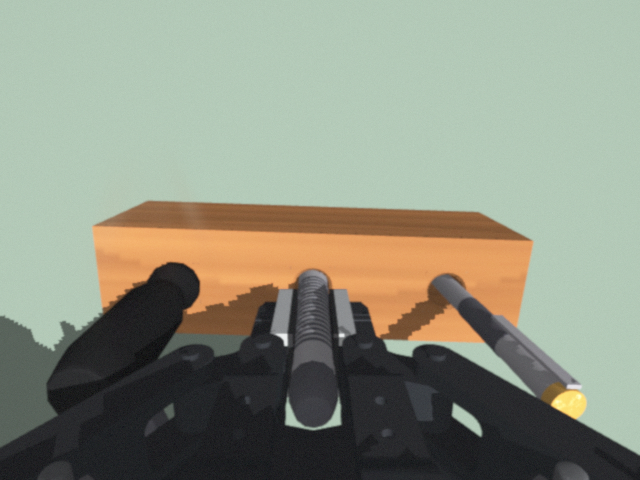

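```bash
python3 -m creep '[[[-0.72,0.1,0,0,0],[-0.72,0.2,0.05,0,0],[-0.72,0.2,0.15,0,0],[-0.72,0.2,0.2,0,0],[-0.72,0.2,0.25,0,0],[-0.72,0.2,0.25,0,0]]]' 20 | grep -v rot
python3 -m creep '[[[-0.6,0,0,0,0],[-0.5,0,0,0,0],[-0.4,0,0,0,0],[-0.3,0,0,0,0],[-0.2,0,0,0,0],[-0.2,0,0,0,0],[-0.2,0,0,0,0]]]' | grep -v rot
python3 - <<'E'
from h import *
w=cap("wrist","w27")
E
```

```text
clock: 30.7
tool_pos: [0.4672, -0.3013, 0.081]
ft_force: [0.7, -0.2, -1.2]
opening: 0.0123
clock: 31.28
tool_pos: [0.4671, -0.3013, 0.081]
ft_force: [0.3, -0.8, -0.1]
opening: 0.034
```

View pics/w27.png

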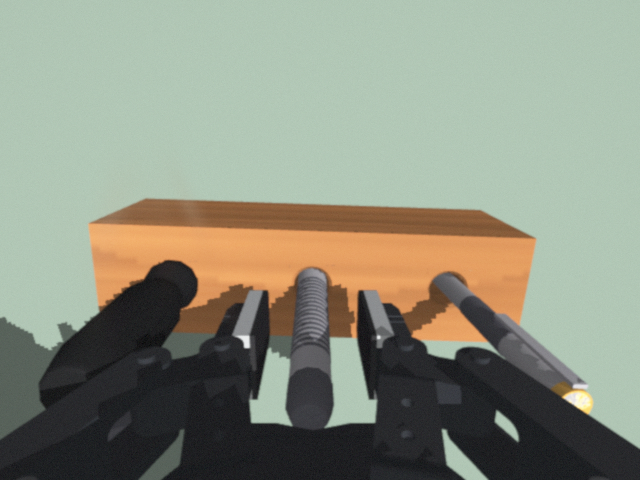

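Released cleanly; the punch stands free between the pads. I'll lift straight up.

```bash
python3 -m creep '[[[-0.2,0,-0.5,0,0],[-0.2,0,-1.5,0,0],[-0.2,0,-3,0,0],[-0.2,0,-5,0,0],[-0.2,0,-8,0,0],[-0.2,0,-11,0,0],[-0.2,0,-14,0,0],[-0.2,0.5,-16,0,0],[-0.2,1.5,-18,0,0],[-0.2,3,-19,0,0],[-0.2,4,-19,0,0],[-0.2,4,-19,0,0]]]' | grep -v rot
python3 - <<'E'
from h import *
w=cap("wrist","w28");s=cap("side"); crop(s,300,270,90,150,4,"s28")
t=cap("top","t28")
E
```

```text
clock: 32.33
tool_pos: [0.4262, -0.2962, 0.2721]
ft_force: [-0.3, -0.0, -0.5]
opening: 0.0342
```

View pics/w28.png

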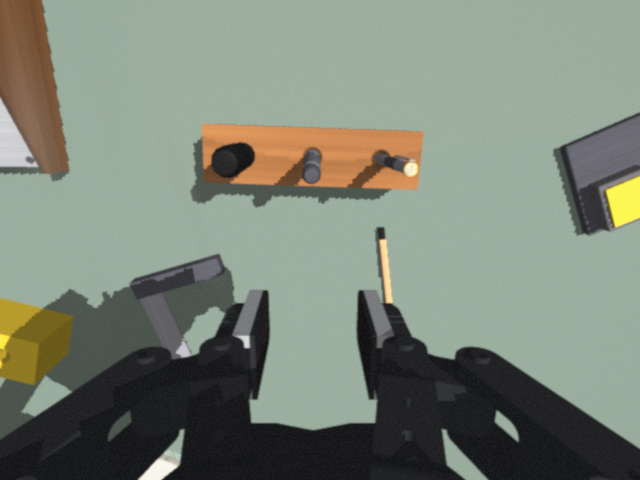

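View pics/s28.png

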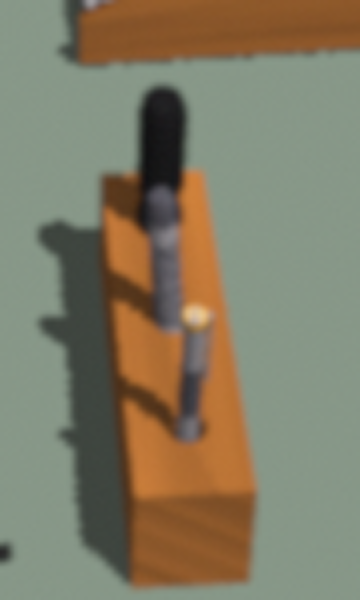

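View pics/t28.png

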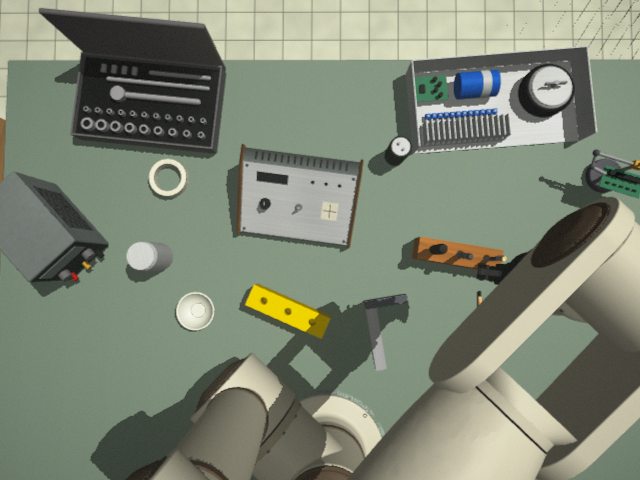

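The punch stands upright in its hole. In the side crop it is about 138 px long from cap to hole, against 140 px at the start, so it is fully in. Nothing else has moved.

```bash
python3 -c "
from workcell import manip
print(manip.finish_job())"
```

```text
the job is handed in; nothing more can be done
None
```

I punched the cross, stood the punch back point down in its middle hole, and handed the job in at about 32.5 s of the 66 s limit. No verdict was reported.

**How it was done:** The tool can only point straight down. I swivelled the punch between the pads by levering its nose on the rim of its own hole, then straightened it the same way when putting it back.

**Tilt:** The first attempt measured only about 24°. I repeated the levering, and the close side view then gave 28.0°.

**Punching:**
- First contact was at about 4 N, with the tip within about 0.3 mm of the cross in the wrist picture.
- I pressed about 8 mm along the panel normal over 1 s and held for more than 0.5 s.
- The force reached about 11.3 N, which puts the point about 7.5 mm in.
- I lifted it straight off along the normal. The last close-up still shows the cross clean. No dot is visible, so the strike rests on force and travel only.

**Last checks:**
- The punch is upright and fully in: about 138 px long in the side crop, against 140 px at the start.
- The screwdriver, scriber and other objects look unmoved, and the gripper is clear.

**What disagreed or went less well:**
- The wrist camera was about 5 px (2–3 mm) off the arm and side-camera model. I corrected for this by comparing the tip and the cross in the same picture.
- Levering at full grip reached about 12.7 N on the block before I eased the fingers.
- On re-entering the hole the punch met the block at about 9 N before I eased the fingers.

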